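# Set the coffee grinder for filter brew

## Task

Get the coffee grinder ready for filter coffee: first push the lever of its black numbered collar round until the collar has clicked to number 7 at the red pointer, then tip the steel chute down to the red line on its quarter plate, 30 degrees below level, and leave it holding there. Leave the cup and the other things on the table where they are.

Things in the scene. Friction and masses are not known exactly. Their poses are not given: they have to be found in the camera images.
- grinder: Coffee grinder, fixed: aluminium column on a round foot of 130 mm diameter, 223 mm tall to its black hopper lid. Origin: on the vertical axis of column and collar, at table height. Its -x axis is its front (red pointer), its -y axis the side with the chute. The collar is a black disc of 68 mm radius at 150 to 172 mm above the table; above it the fixed hopper, 39 mm radius.
- collar (a joint): Turning of the black collar, rad. White numbers 1 to 9 on top, a click every 0.25 rad: 0 = number 1 at the red pointer, 1.5 = number 7, 2.0 = number 9, stops beyond. Grows clockwise seen from above: the lever, set at number 4, goes from the grinder's -y side over its front to +y. Past half-way it snaps to the next click and stays; it takes about 3 N at the post.
- lever_post (a point): Middle of the free part of the collar's upright lever post, 105 mm from the grinder's axis, 190 mm above the table. Round steel, 14 mm diameter, with a red cap of 18 mm diameter from 204 to 216 mm above the table; the lever arm joins it to the collar at 155 to 167 mm. To be pushed sideways along its circle.
- chute (a joint): Tilt of the steel chute, rad: 0 = level, negative = mouth raised, positive = mouth lowered; 0.524 = 30 degrees below level = the red line on the white quarter plate. Stiff friction hinge: stays where it is left, moves under about 2 N near its mouth. Range -0.85 to 0.95.
- chute_hinge (a point): Middle of the chute's hinge line, 78 mm from the grinder's axis on its -y side and 125 mm above the table; the hinge line runs along the grinder's x axis.
- chute_lip (a point): Middle of the chute's mouth edge, on the floor's upper face, 115 mm from the hinge line. The chute is an open channel 60 mm wide outside, 56 mm inside, with side walls 11 mm high; its flat floor's upper face passes through the hinge line. It can be pressed down from above on this floor.
- dosing_cup: Small steel cup, 68 mm diameter, 46 mm tall, standing under the mouth of the chute. Origin: centre of its underside. To be left alone.
- tamper_1: Brown wooden tamper, 53 mm diameter, 107 mm tall. Origin: centre of its underside. To be left alone.
- tape_1: Roll of masking tape, 96 mm diameter, 25 mm tall. Origin: centre of its underside. To be left alone.
- spoon_1: Small steel measuring spoon, 107 by 46 by 14 mm. Origin: centre of its underside. To be left alone.

How it is judged:
By the outcome, as a careful person would: the job done as asked, in the order asked, and still so for the second after the job is handed in, with the robot touching nothing.
It also fails if it takes over 58 s, if anything falls off the work surface, if the arm or the gripper's body presses on something with over 40 N, if the wrist force passes 120 N, or if a joint passes its speed limit or range.

## Robot

A 6-joint arm with a two-finger parallel gripper is mounted at the origin on a cart in front of the work surface, level with it; the furniture and walls round the work are solid. World frame = base frame: x ahead of the robot, y to its left, z up, the work surface at z = 0. Lengths are in m, angles in rad, forces in N, time in s.
With the tool pointing down it reaches from about 0.375 to 0.975 m from the base axis. Payload 3.8 kg.
Tool frame: the origin (TCP) lies at the very end of the fingers, on their centre line; the grasp point (between the pads) lies 19 mm behind it (grasp_offset is the distance from the TCP to the grasp point, in m); z points along the fingers, y is the line along which they close (so a half turn about z gives the same grasp; the last joint's range is limited). The gripper opens to 85 mm and grips with 20 to 120 N. Pads are 22 mm wide; open, the fingers measure 114 mm over their backs; the gripper's body (76 mm by 85 mm) begins 54 mm behind the grasp point. The pads swing forward as they close: fully open they stand 13 mm farther back than shut.
Start: joints at [-1.28, 0.264, 1.604, -0, 1.274, -0.037], TCP at [0.217, -0.639, 0.231] pointing down, gripper open.
Joint ranges: [-2.63, 2.63], [-0.94, 2.18], [0.31, 2.57], [-1.31, 4.45], [0, 2.66], [-2.55, 2.55]. Speed limits (rad/s): [2.57, 2.57, 3.14, 3.14, 3.14, 3.14].

## Interface

Orientations are given as a rotation vector (axis times angle).
In Python, from cell import * gives the robot as it stands.
- The arm moves only by the tool carry_out, never from a script. Its argument "targets" is a list of rows, each an object of numbers: "rx", "ry", "rz": the turn, a rotation vector about the tool's x, y, z in degrees; "dx", "dy", "dz": the shift along the tool's x, y, z in cm; "hand": the closure, from 0 (fully open) to 1 (shut). A call has 1 to 20 rows; each row shifts and turns the commanded pose from where the row before left it, along the tool's axes as they then stand; what a row does not reach is not made up. A row lasts 1/12 s, in which the tool goes at most 41.7 mm and 7.16 degrees, less where a joint would pass 70% of its speed; a pose out of reach is approached as far as the arm can. A call with a gripper value outside its range is refused whole. The fingers move at their own pace and stop on an object; the grip force is fixed at half the most. Time passes only in rows, so rows that do not move let the fingers close. It gives the time, the measured TCP pose, the force, the opening and the grip force at its end, in the units of the state.
- get_state(): the state, without advancing time (a new reading comes with each control period).
- grab_frame(name): name is "side" or "top" or "wrist"; returns a dict with "pixels" (480x640x3 uint8, red, green, blue), "fx", "fy", "cx", "cy" (pixels), "distortion" ([k1, k2, p1, p2, k3] as OpenCV has them; the pictures are not rectified), "camera_from_world" (4x4, takes a point from world to camera coordinates); the wrist camera has in their place "mount" (4x4, takes a point from camera to tool coordinates, whose origin is the TCP and whose axes are the flange's). Camera axes: x right, y down, z forward; pixel columns grow to the right and rows downward; lengths in m; the calibration is good to about 2 mm. A picture is of the moment at which its call begins: read the wrist's pose just before it. There is no depth.
- finish_job(): hands the job in; it is judged then, once.
Trained networks look in a picture, given as the dict that the camera call returned (one of the last four; its "shot" number tells which), for a name from the list of things; names that differ only in an ending like _2 or _b are one class to them, and where a whole thing is asked for, a point or a joint stands for the part that bears it (a point fixed in the world has none). Each returns a list of dicts, best first, with "p" (0 to 1); they miss things now and then, are a little off and sometimes report something else, mostly with a low value. They report only what shows in the picture. A call takes as long as a camera call.
- spot_in(picture, name): "centre" ([row, column] in pixels, amid what is visible of it).
- masks_of(picture, name): "region" (480x640 bool, what is visible of it) and "centre" ([row, column] in pixels, amid what is visible of it).
- tip_of(picture, name): "centre" ([row, column] in pixels: a listed point, or the origin of a listed thing).
The state is a dict: "time_s": time; "joints": joint angles; "joint_vel": joint speeds; "effort": joint torques, N m; "eef_pos": TCP position; "tool_rot": TCP orientation; "ft_force": force on the tool from outside, world axes, zero at the start; "ft_torque": the same for the moment, N m; "finger_gap": finger opening in m; "gripper_force": force on a finger pad.
Only numpy, scipy, OpenCV 4.12 (cv2) and the standard library are available. Lean on these libraries where they do the work, as an engineer would, in place of code of your own. Each camera call takes 0.05 s, during which the arm holds its last target. There are 200 camera calls.

## Working session

There is one attempt and no reset: what is moved stays moved. The work goes in short steps, Python scripts to look and compute and a tool call to move; the robot and the scene stay as the last step left them, time stands still between calls to the robot, and variables do not carry over. Pictures are saved under pics/ and viewed, at most 10 in all, crops included, and the job is handed in when it is done.

Besides the shell and the picture viewer there is one more tool, called after "Call:" as a command line: name --argument value ..., lists and objects as JSON in quotes. carry_out: Moves the arm, as the interface text tells. Its arguments: {"type":"object","properties":{"targets":{"type":"array","items":{"type":"object","properties":{"rx":{"type":"number"},"ry":{"type":"number"},"rz":{"type":"number"},"dx":{"type":"number"},"dy":{"type":"number"},"dz":{"type":"number"},"hand":{"type":"number"}}}}},"required":["targets"]}

```bash
mkdir -p pics; cat > h.py <<'E'
from cell import *
import numpy as np, cv2
from scipy.spatial.transform import Rotation as R
def cam(p):
    K=np.array([[p['fx'],0,p['cx']],[0,p['fy'],p['cy']],[0,0,1]]);return K,np.array(p['distortion'])
def T_of(p,s=None):
    if 'camera_from_world' in p: return np.array(p['camera_from_world'])
    W=np.eye(4);W[:3,:3]=R.from_rotvec(s['tool_rot']).as_matrix();W[:3,3]=s['eef_pos']
    return np.linalg.inv(W@np.array(p['mount']))
def ray(p,rc,s=None):
    K,d=cam(p);T=T_of(p,s)
    u=cv2.undistortPoints(np.array([[[rc[1],rc[0]]]],float),K,d)[0,0]
    return -T[:3,:3].T@T[:3,3], T[:3,:3].T@np.array([u[0],u[1],1])
def at_z(p,rc,z,s=None):
    o,v=ray(p,rc,s);return o+v*(z-o[2])/v[2]
def tri(rays):
    A=0;b=0
    for o,v in rays:
        v=v/np.linalg.norm(v);P=np.eye(3)-np.outer(v,v);A=A+P;b=b+P@o
    return np.linalg.solve(A,b)
def proj(p,X,s=None):
    K,d=cam(p);T=T_of(p,s);r,_=cv2.projectPoints(np.array(X,float).reshape(-1,1,3),cv2.Rodrigues(T[:3,:3])[0],T[:3,3],K,d);return r[:,0,::-1]
def save(p,n): cv2.imwrite('pics/'+n,p['pixels'][:,:,::-1])
E
python3 - <<'E'
from h import *
s=get_state();print(s)
P={n:grab_frame(n) for n in('side','top')}
for n in P: save(P[n],n+'0.png')
print({n:(-T_of(P[n])[:3,:3].T@T_of(P[n])[:3,3]).round(3) for n in P})
for k in ['grinder','lever_post','chute_hinge','chute_lip','dosing_cup','tamper_1','tape_1','spoon_1']:
    rs=[]
    for n in P:
        t=tip_of(P[n],k)
        print(k,n,[(np.round(a['centre']),round(a['p'],2)) for a in t[:2]])
        if t: rs.append(ray(P[n],t[0]['centre']))
    if len(rs)==2: print('   ',tri(rs).round(4))
E
```

```text
{'time_s': 0.0, 'joints': array([-1.27989163e+00,  2.64729902e-01,  1.60540827e+00,  2.92205426e-05,
        1.27369441e+00, -3.68758549e-02]), 'joint_vel': array([ 6.87836640e-04, -3.04310164e-05,  4.76680378e-04, -5.82977385e-04,
        4.67052693e-04, -6.82445707e-04]), 'effort': array([ 2.11604900e-03, -5.15109408e+01, -3.67313647e+01, -4.18812078e-06,
        1.27933591e-02,  1.75169464e-05]), 'eef_pos': array([ 0.21712005, -0.63833975,  0.22995919]), 'tool_rot': array([-3.09730195e+00, -5.12198257e-01,  4.01892040e-04]), 'ft_force': array([ 0.0894954 , -0.54171178, -0.65583595]), 'ft_torque': array([ 0.08694764, -0.00878509,  0.01463856]), 'gripper_force': 0.0, 'finger_gap': 0.08558013741198771}
{'side': array([0.047, 0.723, 1.018]), 'top': array([ 0.395, -0.174,  1.43 ])}
grinder side [(array([257., 292.]), 0.8), (array([230., 400.]), 0.43)]
grinder top []
lever_post side [(array([199., 336.]), 0.93)]
lever_post top [(array([247., 361.]), 0.58)]
    [ 0.4616 -0.241   0.1914]
chute_hinge side [(array([201., 314.]), 0.91)]
chute_hinge top [(array([207., 379.]), 0.65)]
    [ 0.542  -0.2832  0.1284]
chute_lip side [(array([170., 341.]), 0.64)]
chute_lip top [(array([214., 435.]), 0.65)]
    [ 0.5273 -0.3986  0.1474]
dosing_cup side [(array([215., 345.]), 0.75)]
dosing_cup top [(array([219., 425.]), 0.72), (array([203., 377.]), 0.63)]
    [ 0.5227 -0.4024  0.0053]
tamper_1 side [(array([338., 264.]), 0.7), (array([170., 342.]), 0.57)]
tamper_1 top [(array([226., 237.]), 0.98), (array([218., 435.]), 0.23)]
    [ 5.067e-01  3.130e-02 -3.000e-04]
tape_1 side [(array([394., 293.]), 0.96)]
tape_1 top [(array([278., 196.]), 0.8)]
    [ 0.3874  0.1246 -0.0071]
spoon_1 side [(array([230., 400.]), 0.63)]
spoon_1 top [(array([291., 428.]), 0.65)]
    [ 0.3663 -0.4073  0.0094]
```

```bash
python3 - <<'E'
import cv2,numpy as np
a=cv2.imread('pics/side0.png')[110:310,230:430];b=cv2.imread('pics/top0.png')[120:320,280:480]
a=cv2.resize(a,(400,400),interpolation=2);b=cv2.resize(b,(400,400),interpolation=2)
cv2.imwrite('pics/c0.png',np.hstack([a,b]))
E
```

```text
(no output)
```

View pics/c0.png

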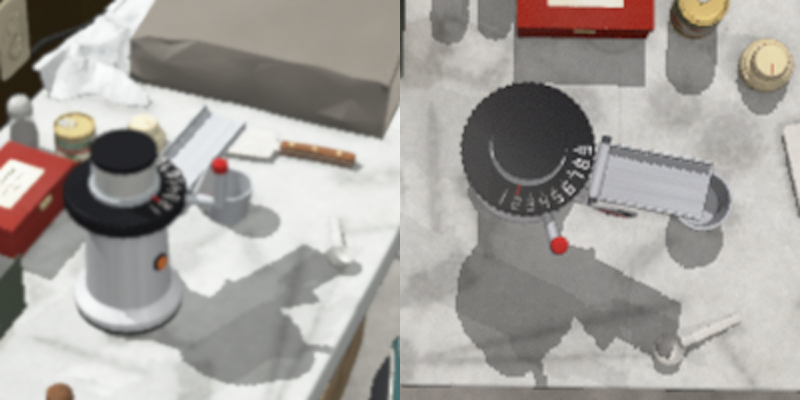

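View pics/top0.png

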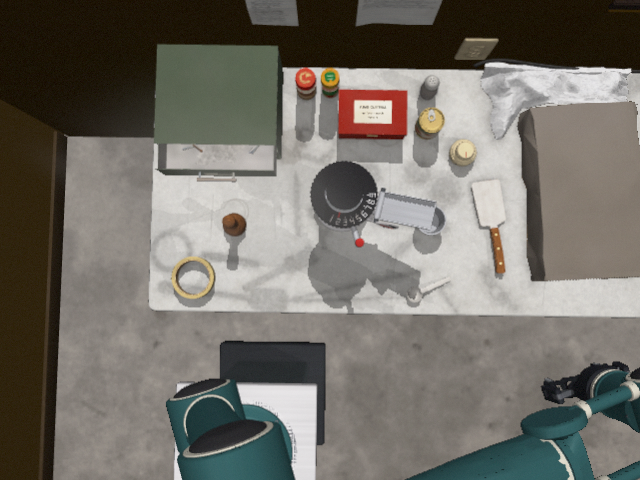

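The crops show the collar at about number 2, the lever's red cap at top-view (row 243, col 360) and the chute raised above the cup. Next I fit the grinder pose.

```bash
cat >> h.py <<'E'
def model(x):
    gx,gy,w,q,t=x; X=np.array([np.cos(w),np.sin(w),0]);Y=np.array([-np.sin(w),np.cos(w),0]);g=np.array([gx,gy,0]);Z=np.array([0,0,1.])
    a=q-.75; h=g-.078*Y+.125*Z
    return dict(lever_post=g+.105*(-np.cos(a)*X+np.sin(a)*Y)+.19*Z,chute_hinge=h,chute_lip=h+.115*(-np.cos(t)*Y-np.sin(t)*Z),grinder=g)
def plan(p,ydir=None):
    "delta in tool axes (cm) to world point p, after turning rz so tool y is along ydir"
    s=get_state();M=R.from_rotvec(s['tool_rot']).as_matrix();rz=0
    if ydir is not None:
        v=M.T@np.array([ydir[0],ydir[1],0]);rz=np.degrees(np.arctan2(-v[0],v[1]));rz=(rz+90)%180-90
        print('rz deg',rz.round(2)); M=M@R.from_euler('z',rz,degrees=True).as_matrix()
    print('d cm',(M.T@(np.array(p)-s['eef_pos'])*100).round(2),'toolz',M[:,2].round(4))
E
cat > fit.py <<'E'
from h import *
from scipy.optimize import least_squares
import json
P=[(grab_frame(n),None) for n in('side','top')]
obs=[]
for p,s in P:
    for k in ['lever_post','chute_hinge','chute_lip','grinder']:
        t=tip_of(p,k)
        if t and t[0]['p']>.5: obs.append((p,s,k,np.array(t[0]['centre'])))
f=lambda x:np.concatenate([proj(p,model(x)[k],s)[0]-c for p,s,k,c in obs])
r=least_squares(f,[.552,-.206,-.127,.25,-.2],loss='soft_l1')
print(r.x.round(4));print([(k,(proj(p,model(r.x)[k],s)[0]-c).round(1)) for p,s,k,c in obs])
json.dump(list(r.x),open('x.json','w'))
for k,v in model(r.x).items(): print(k,v.round(4))
# hopper lid circle check, top view (dark lid r39 z.223)
m=model(r.x);a=m['lever_post']-m['grinder'];a[2]=0;u=a/np.linalg.norm(a)
plan([m['lever_post'][0],m['lever_post'][1],.31],[-u[1],u[0]])
E
python3 fit.py
```

```text
[ 0.5661 -0.211  -0.2242  0.2558 -0.2696]
[('lever_post', array([-0.8,  0.7])), ('chute_hinge', array([-0.7,  1.1])), ('chute_lip', array([0.1, 1.6])), ('grinder', array([ 3.2, -0.3])), ('lever_post', array([-1.2, -0.8])), ('chute_hinge', array([0.2, 0.3])), ('chute_lip', array([-2. , -0.3]))]
lever_post [ 0.4649 -0.239   0.19  ]
chute_hinge [ 0.5488 -0.287   0.125 ]
chute_lip [ 0.5241 -0.3951  0.1556]
grinder [ 0.5661 -0.211   0.    ]
rz deg 3.31
d cm [ 34.54 -31.95  -7.87] toolz [-0. -0. -1.]
```

Call:
carry_out --targets '[{"dz": -4, "rz": 3.3, "hand": 0.5}, {"dz": -4, "hand": 0.5}, {"dx": 2.7, "dy": -2.5, "hand": 0.5}, {"dx": 2.7, "dy": -2.5, "hand": 0.5}, {"dx": 2.7, "dy": -2.5, "hand": 0.5}, {"dx": 2.7, "dy": -2.5, "hand": 0.5}, {"dx": 2.7, "dy": -2.5, "hand": 0.5}, {"dx": 2.7, "dy": -2.5, "hand": 0.5}, {"dx": 2.7, "dy": -2.5, "hand": 0.5}, {"dx": 2.7, "dy": -2.5, "hand": 0.5}, {"dx": 2.7, "dy": -2.5, "hand": 0.5}, {"dx": 2.7, "dy": -2.5, "hand": 0.5}, {"dx": 2.7, "dy": -2.5, "hand": 0.5}, {"hand": 0.5}, {"hand": 0.5}]'

```text
invalid input at $.targets[0]: expected keys rx, ry, rz, dx, dy, dz, hand
```

```bash
sed -i 's/^obs=\[\]/s0=get_state();P.append((grab_frame("wrist"),s0));obs=[]\nprint(s0["time_s"],s0["eef_pos"],s0["tool_rot"],s0["finger_gap"]);save(P[-1][0],"w%d.png"%int(s0["time_s"]*100))/' fit.py; python3 fit.py; ls pics
```

```text
1.5 [ 0.21730484 -0.63907418  0.23128235] [ 3.09945031e+00  5.12609572e-01 -4.69472052e-05] 0.0849410828361178
[ 0.5613 -0.2092 -0.2501  0.1665 -0.2833]
[('lever_post', array([-1.9,  1. ])), ('chute_hinge', array([-1. ,  3.8])), ('chute_lip', array([-0.2,  3. ])), ('grinder', array([2.6, 0.2])), ('lever_post', array([-1.2, -1.6])), ('chute_hinge', array([-2.4, -2.2])), ('chute_lip', array([-0.5,  0.4]))]
lever_post [ 0.4621 -0.2435  0.19  ]
chute_hinge [ 0.542  -0.2847  0.125 ]
chute_lip [ 0.5147 -0.3917  0.1571]
grinder [ 0.5613 -0.2092  0.    ]
rz deg -0.32
d cm [ 36.08 -29.36  -7.87] toolz [ 0. -0. -1.]
c0.png
side0.png
top0.png
w150.png
```

Call:
carry_out --targets '[{"rx": 0, "ry": 0, "rz": 1.5, "dx": 0, "dy": 0, "dz": -4, "hand": 0.5}, {"rx": 0, "ry": 0, "rz": 0, "dx": 0, "dy": 0, "dz": -4, "hand": 0.5}, {"rx": 0, "ry": 0, "rz": 0, "dx": 2.9, "dy": -2.5, "dz": 0, "hand": 0.5}, {"rx": 0, "ry": 0, "rz": 0, "dx": 2.9, "dy": -2.5, "dz": 0, "hand": 0.5}, {"rx": 0, "ry": 0, "rz": 0, "dx": 2.9, "dy": -2.5, "dz": 0, "hand": 0.5}, {"rx": 0, "ry": 0, "rz": 0, "dx": 2.9, "dy": -2.5, "dz": 0, "hand": 0.5}, {"rx": 0, "ry": 0, "rz": 0, "dx": 2.9, "dy": -2.5, "dz": 0, "hand": 0.5}, {"rx": 0, "ry": 0, "rz": 0, "dx": 2.9, "dy": -2.5, "dz": 0, "hand": 0.5}, {"rx": 0, "ry": 0, "rz": 0, "dx": 2.9, "dy": -2.5, "dz": 0, "hand": 0.5}, {"rx": 0, "ry": 0, "rz": 0, "dx": 2.9, "dy": -2.5, "dz": 0, "hand": 0.5}, {"rx": 0, "ry": 0, "rz": 0, "dx": 2.9, "dy": -2.5, "dz": 0, "hand": 0.5}, {"rx": 0, "ry": 0, "rz": 0, "dx": 2.9, "dy": -2.5, "dz": 0, "hand": 0.5}, {"rx": 0, "ry": 0, "rz": 0, "dx": 2.9, "dy": -2.5, "dz": 0, "hand": 0.5}, {"rx": 0, "ry": 0, "rz": 0, "dx": 0, "dy": 0, "dz": 0, "hand": 0.5}, {"rx": 0, "ry": 0, "rz": 0, "dx": 0, "dy": 0, "dz": 0, "hand": 0.5}]'

```text
time_s: 3.4
eef_pos: [0.4412, -0.28, 0.3116]
tool_rot: [3.104, 0.479, 0.0]
ft_force: [-0.9, -1.7, -0.2]
finger_gap: 0.0429
gripper_force: 0.0
```

```bash
python3 fit.py; ls pics
```

```text
3.5 [ 0.44008    -0.28201393  0.31139275] [ 3.10511535e+00  4.72790531e-01 -4.48382957e-04] 0.04265994149387719
[ 0.5626 -0.2107 -0.2122  0.225  -0.2157]
[('lever_post', array([0.1, 1. ])), ('chute_hinge', array([1.7, 0.8])), ('chute_lip', array([-169.7,   82.6])), ('grinder', array([-0.3,  1.1])), ('lever_post', array([-2.1, -0.6])), ('chute_hinge', array([-3.3,  1.8])), ('chute_lip', array([-0.9, -0.1])), ('lever_post', array([-0.3,  0.1])), ('chute_hinge', array([1.6, 0.4])), ('chute_lip', array([-1.1, -3.2]))]
lever_post [ 0.4627 -0.243   0.19  ]
chute_hinge [ 0.5461 -0.2869  0.125 ]
chute_lip [ 0.5225 -0.3967  0.1496]
grinder [ 0.5626 -0.2107  0.    ]
rz deg -0.65
d cm [ 3.33 -3.    0.12] toolz [-1.e-04 -0.e+00 -1.e+00]
c0.png
side0.png
top0.png
w150.png
w350.png
```

View pics/w350.png

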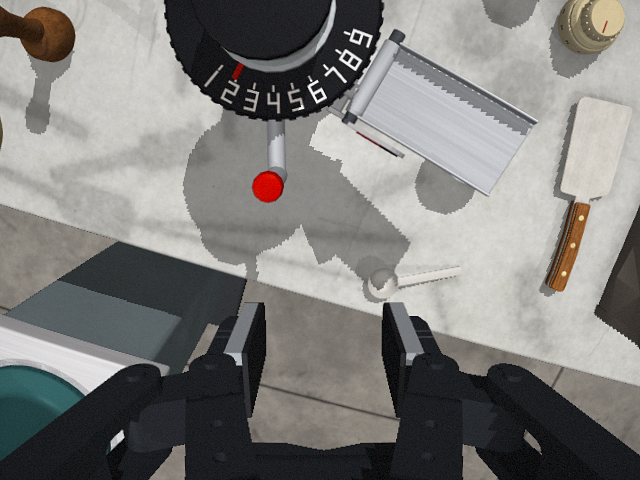

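The pointer reads number 2. The red cap is at (187, 268), on the left of the view and ahead of the fingers. I'll move over it and descend so the fingers straddle the post.

Call:
carry_out --targets '[{"rx": 0, "ry": 0, "rz": 0, "dx": 1.7, "dy": -1.5, "dz": 0, "hand": 0.5}, {"rx": 0, "ry": 0, "rz": 0, "dx": 1.6, "dy": -1.5, "dz": 0, "hand": 0.5}, {"rx": 0, "ry": 0, "rz": 0, "dx": 0, "dy": 0, "dz": 2.5, "hand": 0.5}, {"rx": 0, "ry": 0, "rz": 0, "dx": 0, "dy": 0, "dz": 3, "hand": 0.5}, {"rx": 0, "ry": 0, "rz": 0, "dx": 0, "dy": 0, "dz": 3, "hand": 0.5}, {"rx": 0, "ry": 0, "rz": 0, "dx": 0, "dy": 0, "dz": 3, "hand": 0.5}, {"rx": 0, "ry": 0, "rz": 0, "dx": 0, "dy": 0, "dz": 1.7, "hand": 0.5}, {"rx": 0, "ry": 0, "rz": 0, "dx": 0, "dy": 0, "dz": 0, "hand": 0.5}, {"rx": 0, "ry": 0, "rz": 0, "dx": 0, "dy": 0, "dz": 0, "hand": 0.5}, {"rx": 0, "ry": 0, "rz": 0, "dx": 0, "dy": 0, "dz": 0, "hand": 0.5}]'

```text
time_s: 4.98
eef_pos: [0.4638, -0.2438, 0.1808]
tool_rot: [3.105, 0.472, 0.003]
ft_force: [0.6, 0.6, 0.3]
finger_gap: 0.0427
gripper_force: 0.0
```

```bash
cat > chk.py <<'E'
from h import *
import json
s=get_state();print(s['time_s'],s['eef_pos'],s['joints'].round(2),s['ft_force'].round(1))
p=grab_frame('wrist');save(p,'w%d.png'%int(s['time_s']*100))
m=model(json.load(open('x.json')));g=m['grinder']
for n,pp,ss in (('wrist',p,s),('top',grab_frame('top'),None),('side',grab_frame('side'),None)):
    t=tip_of(pp,'lever_post')
    if t:
        L=at_z(pp,t[0]['centre'],.19,ss);d=L-g;print(n,t[0]['p'],t[0]['centre'],L.round(4),'r',np.hypot(*d[:2]).round(4),'ang',np.arctan2(d[1],d[0]).round(3))
d=s['eef_pos']-g;print('tool r',np.hypot(*d[:2]),'ang',np.arctan2(d[1],d[0]));
M=R.from_rotvec(s['tool_rot']).as_matrix();print('tool x ang',np.arctan2(-M[1,0],-M[0,0]))
E
python3 chk.py
```

```text
4.9833 [ 0.46378275 -0.2437789   0.18079765] [-0.53  0.01  1.98 -0.    1.14  0.74] [0.6 0.6 0.3]
wrist 0.65 [334.4, 318.9] [ 0.4632 -0.2433  0.19  ] r 0.1046 ang -2.824
side 0.77 [200.9, 336.3] [ 0.4678 -0.2345  0.19  ] r 0.0977 ang -2.895
tool r 0.1041866040547704 ang -2.8181103653283834
tool x ang -2.839907018238187
```

Call:
carry_out --targets '[{"rx": 0, "ry": 0, "rz": 4, "dx": 0.026, "dy": -0.732, "dz": 0, "hand": 0.5}, {"rx": 0, "ry": 0, "rz": 4, "dx": 0.026, "dy": -0.732, "dz": 0, "hand": 0.5}, {"rx": 0, "ry": 0, "rz": 4, "dx": 0.026, "dy": -0.732, "dz": 0, "hand": 0.5}, {"rx": 0, "ry": 0, "rz": 4, "dx": 0.026, "dy": -0.732, "dz": 0, "hand": 0.5}, {"rx": 0, "ry": 0, "rz": 4, "dx": 0.026, "dy": -0.732, "dz": 0, "hand": 0.5}, {"rx": 0, "ry": 0, "rz": 4, "dx": 0.026, "dy": -0.732, "dz": 0, "hand": 0.5}, {"rx": 0, "ry": 0, "rz": 4, "dx": 0.026, "dy": -0.732, "dz": 0, "hand": 0.5}, {"rx": 0, "ry": 0, "rz": 4, "dx": 0.026, "dy": -0.732, "dz": 0, "hand": 0.5}]'

```text
time_s: 5.95
eef_pos: [0.4613, -0.1855, 0.1798]
tool_rot: [3.114, -0.408, 0.0]
ft_force: [-1.3, -0.6, 0.4]
finger_gap: 0.0429
gripper_force: 0.7
```

```bash
python3 chk.py
```

```text
5.95 [ 0.4613218  -0.1855423   0.17982791] [-0.43 -0.04  2.03 -0.    1.14  1.4 ] [-1.3 -0.6  0.4]
wrist 0.79 [331.7, 359.0] [ 0.4595 -0.199   0.19  ] r 0.1037 ang 3.029
side 0.89 [211.1, 333.8] [ 0.4581 -0.2006  0.19  ] r 0.105 ang 3.046
tool r 0.10431331435740328 ang 2.8984012316260293
tool x ang 2.881171371910394
```

Call:
carry_out --targets '[{"rx": 0, "ry": 0, "rz": 4, "dx": 0.026, "dy": -0.732, "dz": 0, "hand": 0.5}, {"rx": 0, "ry": 0, "rz": 4, "dx": 0.026, "dy": -0.732, "dz": 0, "hand": 0.5}, {"rx": 0, "ry": 0, "rz": 4, "dx": 0.026, "dy": -0.732, "dz": 0, "hand": 0.5}, {"rx": 0, "ry": 0, "rz": 4, "dx": 0.026, "dy": -0.732, "dz": 0, "hand": 0.5}, {"rx": 0, "ry": 0, "rz": 4, "dx": 0.026, "dy": -0.732, "dz": 0, "hand": 0.5}, {"rx": 0, "ry": 0, "rz": 4, "dx": 0.026, "dy": -0.732, "dz": 0, "hand": 0.5}, {"rx": 0, "ry": 0, "rz": 4, "dx": 0.026, "dy": -0.732, "dz": 0, "hand": 0.5}, {"rx": 0, "ry": 0, "rz": 4, "dx": 0.026, "dy": -0.732, "dz": 0, "hand": 0.5}, {"rx": 0, "ry": 0, "rz": 4, "dx": 0.026, "dy": -0.732, "dz": 0, "hand": 0.5}, {"rx": 0, "ry": 0, "rz": 4, "dx": 0.026, "dy": -0.732, "dz": 0, "hand": 0.5}, {"rx": 0, "ry": 0, "rz": 0, "dx": 0, "dy": 0, "dz": 0, "hand": 0.5}, {"rx": 0, "ry": 0, "rz": 0, "dx": 0, "dy": 0, "dz": 0, "hand": 0.5}]'

```text
time_s: 7.25
eef_pos: [0.5026, -0.1267, 0.1793]
tool_rot: [2.792, -1.44, 0.0]
ft_force: [0.6, -0.5, -0.9]
finger_gap: 0.043
gripper_force: 0.0
```

```bash
python3 chk.py; ls -t pics | head -1
```

```text
7.25 [ 0.50263814 -0.1266809   0.17925546] [-0.29  0.01  1.99 -0.    1.14  2.23] [ 0.6 -0.5 -0.9]
wrist 0.86 [339.0, 356.1] [ 0.4925 -0.1335  0.19  ] r 0.1042 ang 2.308
top 0.6 [206.3, 377.8] [ 0.5348 -0.2767  0.19  ] r 0.0716 ang -1.969
side 0.91 [225.1, 303.7] [ 0.4947 -0.1322  0.19  ] r 0.1038 ang 2.283
tool r 0.1031696456149878 ang 2.190585584951826
tool x ang 2.189386094503714
w725.png
```

View pics/w725.png

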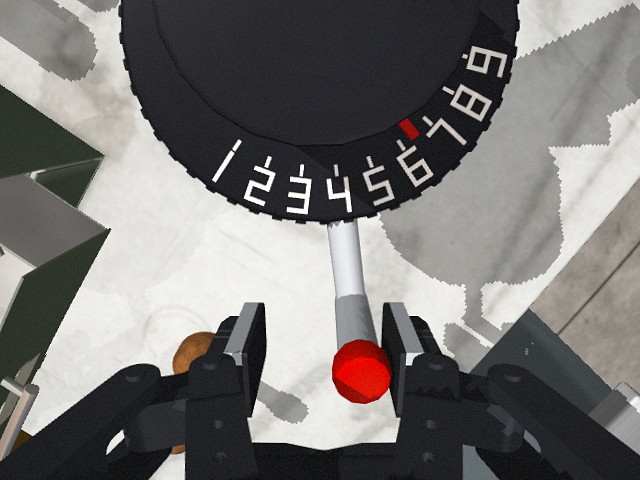

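The pointer at (130, 410) lies between 6 and 7, with the right finger against the post, so a little more push is needed.

Call:
carry_out --targets '[{"rx": 0, "ry": 0, "rz": 1.5, "dx": 0, "dy": -0.27, "dz": 0, "hand": 0.5}, {"rx": 0, "ry": 0, "rz": 1.5, "dx": 0, "dy": -0.27, "dz": 0, "hand": 0.5}, {"rx": 0, "ry": 0, "rz": 0, "dx": 0, "dy": 0, "dz": 0, "hand": 0.5}, {"rx": 0, "ry": 0, "rz": 0, "dx": 0, "dy": 0, "dz": 0, "hand": 0.5}, {"rx": 0, "ry": 0, "rz": 0, "dx": 0, "dy": 0, "dz": 0, "hand": 0.5}]'

```text
time_s: 7.97
eef_pos: [0.5068, -0.1235, 0.1793]
tool_rot: [2.752, -1.515, 0.0]
ft_force: [-0.5, -0.5, -0.6]
finger_gap: 0.0427
gripper_force: 0.0
```

```bash
python3 chk.py; ls -t pics | head -1
```

```text
7.9667 [ 0.50684683 -0.12349744  0.17932177] [-0.29  0.01  1.99 -0.    1.14  2.29] [-0.5 -0.5 -0.6]
wrist 0.77 [336.7, 357.7] [ 0.4965 -0.1308  0.19  ] r 0.1037 ang 2.262
side 0.67 [227.1, 303.3] [ 0.4926 -0.1262  0.19  ] r 0.1097 ang 2.262
tool r 0.10345089007221632 ang 2.139572829222834
tool x ang 2.134958051785979
w796.png
```

Call:
carry_out --targets '[{"rx": 0, "ry": 0, "rz": 0, "dx": 0, "dy": 0.5, "dz": 0, "hand": 0.5}, {"rx": 0, "ry": 0, "rz": 0, "dx": 0, "dy": 0.5, "dz": 0, "hand": 0.5}, {"rx": 0, "ry": 0, "rz": 0, "dx": 0, "dy": 0, "dz": 0, "hand": 0.5}, {"rx": 0, "ry": 0, "rz": 0, "dx": 0, "dy": 0, "dz": 0, "hand": 0.5}]'

```text
time_s: 8.6
eef_pos: [0.4981, -0.1289, 0.1793]
tool_rot: [-2.751, 1.517, 0.0]
ft_force: [0.4, -1.2, 0.2]
finger_gap: 0.0426
gripper_force: 0.0
```

```bash
python3 chk.py; n=$(ls -t pics | head -1); python3 -c "
import cv2;a=cv2.imread('pics/$n');cv2.imwrite('pics/c1.png',cv2.resize(a[40:440,240:560],None,fx=1.5,fy=1.5))"
```

```text
8.6 [ 0.49810404 -0.12894579  0.17927073] [-0.3  -0.    2.    0.    1.14  2.28] [ 0.4 -1.2  0.2]
wrist 0.67 [336.4, 329.9] [ 0.496  -0.1312  0.19  ] r 0.1036 ang 2.268
side 0.93 [226.8, 301.6] [ 0.4962 -0.1255  0.19  ] r 0.108 ang 2.233
tool r 0.10408019027696105 ang 2.2387051211849776
tool x ang 2.133626880370204
```

View pics/c1.png

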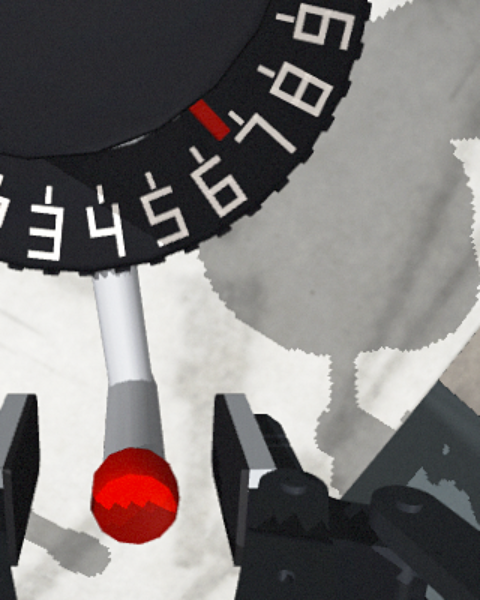

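Released, the collar stays. The pointer at (215, 130) seems just short of the 7 tick at (238, 118), but the camera views it obliquely. I'll lift, look from straight in front of the pointer and judge from there.

Call:
carry_out --targets '[{"rx": 0, "ry": 0, "rz": 0, "dx": 0, "dy": 0, "dz": -2, "hand": 0.5}, {"rx": 0, "ry": 0, "rz": 0, "dx": 0, "dy": 0, "dz": -3.5, "hand": 0.5}, {"rx": 0, "ry": 0, "rz": 0, "dx": 0, "dy": 0, "dz": -3.5, "hand": 0.5}, {"rx": 0, "ry": 0, "rz": 0, "dx": 0, "dy": 0, "dz": -3, "hand": 0.5}, {"rx": 0, "ry": 0, "rz": -6.7, "dx": 0.06, "dy": 1.04, "dz": 0, "hand": 1}, {"rx": 0, "ry": 0, "rz": -6.7, "dx": 0.06, "dy": 1.04, "dz": 0, "hand": 1}, {"rx": 0, "ry": 0, "rz": -6.7, "dx": 0.06, "dy": 1.04, "dz": 0, "hand": 1}, {"rx": 0, "ry": 0, "rz": -6.7, "dx": 0.06, "dy": 1.04, "dz": 0, "hand": 1}, {"rx": 0, "ry": 0, "rz": -6.7, "dx": 0.06, "dy": 1.04, "dz": 0, "hand": 1}, {"rx": 0, "ry": 0, "rz": -6.7, "dx": 0.06, "dy": 1.04, "dz": 0, "hand": 1}, {"rx": 0, "ry": 0, "rz": -6.7, "dx": 0.06, "dy": 1.04, "dz": 0, "hand": 1}, {"rx": 0, "ry": 0, "rz": 0, "dx": 0, "dy": 0, "dz": 0, "hand": 1}, {"rx": 0, "ry": 0, "rz": 0, "dx": 0, "dy": 0, "dz": 0, "hand": 1}]'

```text
time_s: 9.98
eef_pos: [0.4585, -0.1874, 0.2992]
tool_rot: [-3.127, 0.303, -0.0]
ft_force: [-0.1, 0.0, -0.5]
finger_gap: 0.0001
gripper_force: 0.0
```

```bash
python3 fit.py; n=$(ls -t pics | head -1); python3 -c "
import cv2;a=cv2.imread('pics/$n');cv2.imwrite('pics/c2.png',cv2.resize(a[0:300,120:520],None,fx=2,fy=2,interpolation=2))"
```

```text
10.0833 [ 0.45858452 -0.18689429  0.29921179] [-3.12674292e+00  3.00327375e-01  1.56279041e-04] 0.00033177560871406925
[ 0.5632 -0.2117 -0.2223  1.4065 -0.2981]
[('lever_post', array([0.8, 0.1])), ('chute_hinge', array([-3.3,  1.6])), ('chute_lip', array([-1.2,  0. ])), ('grinder', array([0.2, 3.2])), ('chute_hinge', array([-3.7, -0.6])), ('chute_lip', array([0.5, 1.1])), ('chute_hinge', array([ 1.3, -2.4])), ('chute_lip', array([-0.3, -0.4])), ('grinder', array([-116.8,  108.4]))]
lever_post [ 0.4962 -0.1309  0.19  ]
chute_hinge [ 0.546  -0.2878  0.125 ]
chute_lip [ 0.5217 -0.395   0.1588]
grinder [ 0.5632 -0.2117  0.    ]
rz deg 39.53
d cm [-1.94 -6.5  -1.07] toolz [ 0. -0. -1.]
```

View pics/c2.png

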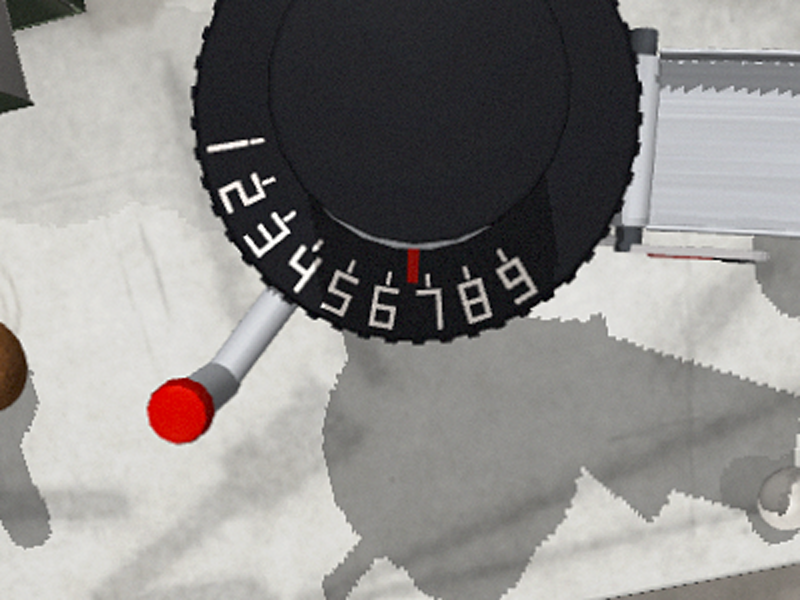

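```bash
python3 - <<'E'
from h import *
from scipy.optimize import least_squares
s=get_state();p=grab_frame('wrist')
f=lambda r,c:(r/2,c/2+120)
t=[(142,258),(180,266),(216,291),(243,319),(265,351),(278,390),(281,429),(271,467),(256,503)]
X=np.array([at_z(p,f(*a),.172,s)[:2] for a in t])
k=np.arange(9)*.25
# tick i angle = phi + .25*i (counter-clockwise seen from above: higher numbers toward -y)
g=lambda v:(np.c_[v[0]+v[2]*np.cos(v[3]+k),v[1]+v[2]*np.sin(v[3]+k)]-X).ravel()
r=least_squares(g,[.563,-.211,.05,1.7]);print(r.x,np.abs(r.fun).max())
for z in(.172,.176,.18):
    for a in((252,414),(281,412)):
        q=at_z(p,f(*a),z,s)[:2]-r.x[:2];print(z,(np.arctan2(q[1],q[0])%6.28318-r.x[3]).round(3),np.hypot(*q).round(4))
print('cam',(-T_of(p,s)[:3,:3].T@T_of(p,s)[:3,3]))
m=p['pixels'].astype(int);red=(m[:,:,0]>120)&(m[:,:,1]<60)
rr,cc=np.nonzero(red[115:150,300:350]);print('red',rr.mean()+115,cc.mean()+300,len(rr))
E
```

```text
[ 0.56413212 -0.21166687  0.04875886  1.52617154] 0.0008851714943678701
0.172 1.402 0.0402
0.172 1.394 0.049
0.176 1.401 0.0401
0.176 1.394 0.0488
0.18 1.4 0.04
0.18 1.393 0.0486
cam [ 0.53062064 -0.20214692  0.44222681]
red 132.375 325.5125 80
```

Measured from the ticks, the collar stands at about 1.40 rad. That is just past half-way and held by friction, so it isn't on 7 yet. I'll go back and push it further.

Call:
carry_out --targets '[{"rx": 0, "ry": 0, "rz": 6.7, "dx": 0.06, "dy": -1.04, "dz": 0, "hand": 0.5}, {"rx": 0, "ry": 0, "rz": 6.7, "dx": 0.06, "dy": -1.04, "dz": 0, "hand": 0.5}, {"rx": 0, "ry": 0, "rz": 6.7, "dx": 0.06, "dy": -1.04, "dz": 0, "hand": 0.5}, {"rx": 0, "ry": 0, "rz": 6.7, "dx": 0.06, "dy": -1.04, "dz": 0, "hand": 0.5}, {"rx": 0, "ry": 0, "rz": 6.7, "dx": 0.06, "dy": -1.04, "dz": 0, "hand": 0.5}, {"rx": 0, "ry": 0, "rz": 6.7, "dx": 0.06, "dy": -1.04, "dz": 0, "hand": 0.5}, {"rx": 0, "ry": 0, "rz": 5.5, "dx": 0.06, "dy": -1.04, "dz": 0, "hand": 0.5}, {"rx": 0, "ry": 0, "rz": 0, "dx": 0, "dy": 0, "dz": 0, "hand": 0.5}, {"rx": 0, "ry": 0, "rz": 0, "dx": 0, "dy": 0, "dz": 0, "hand": 0.5}]'

```text
time_s: 11.53
eef_pos: [0.4984, -0.1286, 0.2991]
tool_rot: [2.769, -1.482, -0.001]
ft_force: [0.0, -0.1, 1.1]
finger_gap: 0.0427
gripper_force: 0.0
```

```bash
python3 - <<'E'
from h import *
g=np.array([.5641,-.2117]);a=2.923-.65
plan([*(g+.1045*np.array([np.cos(a),np.sin(a)])),.18]);s=get_state();print(s['finger_gap'],s['time_s'])
M=R.from_rotvec(s['tool_rot']).as_matrix();print('tool x ang',np.arctan2(-M[1,0],-M[0,0]))
E
```

```text
d cm [ 0.18  0.33 11.91] toolz [-6.e-04 -1.e-04 -1.e+00]
0.042690289933456 11.5333
tool x ang 2.158723825177154
```

Call:
carry_out --targets '[{"rx": 0, "ry": 0, "rz": 0, "dx": 0.2, "dy": 0.3, "dz": 1.9, "hand": 0.5}, {"rx": 0, "ry": 0, "rz": 0, "dx": 0, "dy": 0, "dz": 3, "hand": 0.5}, {"rx": 0, "ry": 0, "rz": 0, "dx": 0, "dy": 0, "dz": 3, "hand": 0.5}, {"rx": 0, "ry": 0, "rz": 0, "dx": 0, "dy": 0, "dz": 2.5, "hand": 0.5}, {"rx": 0, "ry": 0, "rz": 0, "dx": 0, "dy": 0, "dz": 1.5, "hand": 0.5}, {"rx": 0, "ry": 0, "rz": 0, "dx": 0, "dy": 0, "dz": 0, "hand": 0.5}, {"rx": 0, "ry": 0, "rz": 0, "dx": 0, "dy": -0.5, "dz": 0, "hand": 0.5}, {"rx": 0, "ry": 0, "rz": 1, "dx": 0, "dy": -0.5, "dz": 0, "hand": 0.5}, {"rx": 0, "ry": 0, "rz": 1, "dx": 0, "dy": -0.4, "dz": 0, "hand": 0.5}, {"rx": 0, "ry": 0, "rz": 1, "dx": 0, "dy": -0.3, "dz": 0, "hand": 0.5}, {"rx": 0, "ry": 0, "rz": 1, "dx": 0, "dy": -0.3, "dz": 0, "hand": 0.5}, {"rx": 0, "ry": 0, "rz": 0, "dx": 0, "dy": 0, "dz": 0, "hand": 0.5}, {"rx": 0, "ry": 0, "rz": 0, "dx": 0, "dy": 0, "dz": 0, "hand": 0.5}]'

```text
time_s: 12.62
eef_pos: [0.5144, -0.1211, 0.1808]
tool_rot: [-2.714, 1.582, -0.001]
ft_force: [0.4, -0.1, 0.1]
finger_gap: 0.0432
gripper_force: 0.0
```

```bash
echo '[0.5641,-0.2117,-0.218,1.5,-0.28]' > x.json; python3 chk.py
```

```text
12.6167 [ 0.51437857 -0.12113048  0.18080065] [-0.28  0.02  1.97  0.    1.14  2.35] [ 0.4 -0.1  0.1]
wrist 0.9 [342.7, 356.2] [ 0.5024 -0.125   0.19  ] r 0.1064 ang 2.189
side 0.57 [227.3, 295.9] [ 0.506 -0.119  0.19 ] r 0.1094 ang 2.131
tool r 0.10332017529391953 ang 2.0728610088442485
tool x ang 2.085854165796392
```

Call:
carry_out --targets '[{"rx": 0, "ry": 0, "rz": 0, "dx": 0, "dy": 0.5, "dz": 0, "hand": 0.5}, {"rx": 0, "ry": 0, "rz": 0, "dx": 0, "dy": 0.5, "dz": 0, "hand": 0.5}, {"rx": 0, "ry": 0, "rz": 0, "dx": 0, "dy": 0, "dz": -2, "hand": 0.5}, {"rx": 0, "ry": 0, "rz": 0, "dx": 0, "dy": 0, "dz": -3.5, "hand": 0.5}, {"rx": 0, "ry": 0, "rz": 0, "dx": 0, "dy": 0, "dz": -3.5, "hand": 0.5}, {"rx": 0, "ry": 0, "rz": 0, "dx": 0, "dy": 0, "dz": -3, "hand": 0.5}, {"rx": 0, "ry": 0, "rz": -6.7, "dx": 0.06, "dy": 1.04, "dz": 0, "hand": 1}, {"rx": 0, "ry": 0, "rz": -6.7, "dx": 0.06, "dy": 1.04, "dz": 0, "hand": 1}, {"rx": 0, "ry": 0, "rz": -6.7, "dx": 0.06, "dy": 1.04, "dz": 0, "hand": 1}, {"rx": 0, "ry": 0, "rz": -6.7, "dx": 0.06, "dy": 1.04, "dz": 0, "hand": 1}, {"rx": 0, "ry": 0, "rz": -6.7, "dx": 0.06, "dy": 1.04, "dz": 0, "hand": 1}, {"rx": 0, "ry": 0, "rz": -6.7, "dx": 0.06, "dy": 1.04, "dz": 0, "hand": 1}, {"rx": 0, "ry": 0, "rz": -6.7, "dx": 0.06, "dy": 1.04, "dz": 0, "hand": 1}, {"rx": 0, "ry": 0, "rz": -4, "dx": 0.06, "dy": 1.04, "dz": 0, "hand": 1}, {"rx": 0, "ry": 0, "rz": 0, "dx": 0, "dy": 0, "dz": 0, "hand": 1}, {"rx": 0, "ry": 0, "rz": 0, "dx": 0, "dy": 0, "dz": 0, "hand": 1}]'

```text
time_s: 14.25
eef_pos: [0.46, -0.1932, 0.3002]
tool_rot: [-3.13, 0.269, 0.0]
ft_force: [-0.4, -1.1, 0.6]
finger_gap: -0.0001
gripper_force: 0.0
```

```bash
python3 fit.py; n=$(ls -t pics | head -1); python3 -c "
import cv2;a=cv2.imread('pics/$n');cv2.imwrite('pics/c3.png',cv2.resize(a[0:300,120:520],None,fx=2,fy=2,interpolation=2))"
```

```text
14.35 [ 0.46025255 -0.19265016  0.30019843] [-3.12979690e+00  2.66514565e-01  2.37264544e-04] 1.5941077803844407e-05
[ 0.5626 -0.21   -0.2196  1.4948 -0.2947]
[('lever_post', array([-0.2,  3.3])), ('chute_hinge', array([-0.5,  0. ])), ('chute_lip', array([ 0.1, -1.5])), ('grinder', array([-0.3, -2.3])), ('chute_hinge', array([-3.5, -0.3])), ('chute_lip', array([-1.1,  0.9])), ('lever_post', array([ 0.2, -0.6])), ('chute_hinge', array([0.1, 0.6])), ('chute_lip', array([0.7, 0. ]))]
lever_post [ 0.5027 -0.1238  0.19  ]
chute_hinge [ 0.5456 -0.2862  0.125 ]
chute_lip [ 0.5216 -0.3936  0.1584]
grinder [ 0.5626 -0.21    0.    ]
rz deg 45.63
d cm [-3.28 -7.41 -0.97] toolz [-0.  0. -1.]
```

View pics/c3.png

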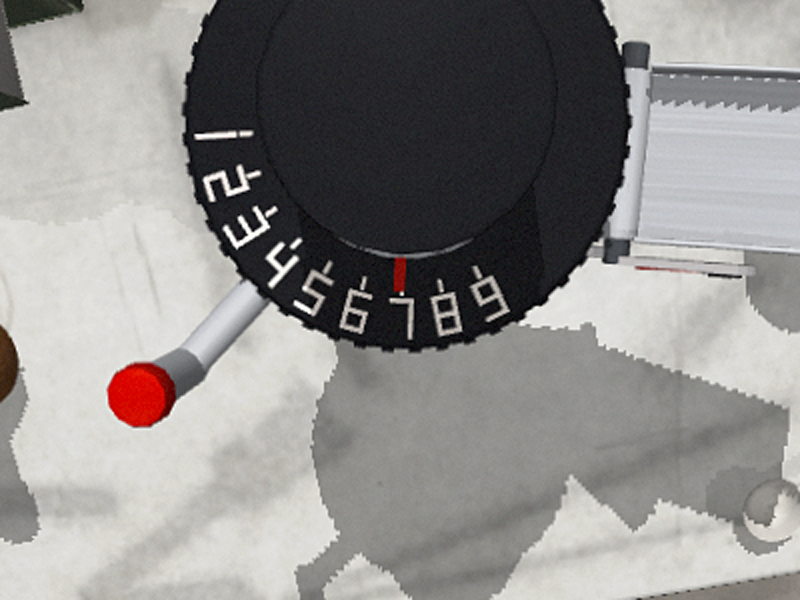

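The 7 tick (402) now lies right under the pointer (400), so the collar is set. Next is the chute.

```bash
python3 - <<'E'
from h import *
m=model([.5641,-.2117,-.218,1.5,-.295]);h=m['chute_hinge'];print(h)
w=-.218;d=np.array([np.sin(w),-np.cos(w),0])
X=h+.08*d;X[2]=.2;plan(X,d)
E
```

```text
[ 0.54723036 -0.28785389  0.125     ]
rz deg 2.87
d cm [10.52 15.39 10.03] toolz [-0.  0. -1.]
```

Call:
carry_out --targets '[{"rx": 0, "ry": 0, "rz": 2.9, "dx": 0, "dy": 0, "dz": 0, "hand": 1}, {"rx": 0, "ry": 0, "rz": 0, "dx": 2.1, "dy": 3.08, "dz": 0, "hand": 1}, {"rx": 0, "ry": 0, "rz": 0, "dx": 2.1, "dy": 3.08, "dz": 0, "hand": 1}, {"rx": 0, "ry": 0, "rz": 0, "dx": 2.1, "dy": 3.08, "dz": 0, "hand": 1}, {"rx": 0, "ry": 0, "rz": 0, "dx": 2.1, "dy": 3.08, "dz": 0, "hand": 1}, {"rx": 0, "ry": 0, "rz": 0, "dx": 2.1, "dy": 3.08, "dz": 0, "hand": 1}, {"rx": 0, "ry": 0, "rz": 0, "dx": 0, "dy": 0, "dz": 3, "hand": 1}, {"rx": 0, "ry": 0, "rz": 0, "dx": 0, "dy": 0, "dz": 3, "hand": 1}, {"rx": 0, "ry": 0, "rz": 0, "dx": 0, "dy": 0, "dz": 3, "hand": 1}, {"rx": 0, "ry": 0, "rz": 0, "dx": 0, "dy": 0, "dz": 2, "hand": 1}, {"rx": 0, "ry": 0, "rz": 0, "dx": 0, "dy": 0, "dz": 0, "hand": 1}]'

```text
time_s: 15.92
eef_pos: [0.5263, -0.3639, 0.1836]
tool_rot: [-3.117, 0.343, 0.015]
ft_force: [-0.9, 1.3, -1.9]
finger_gap: 0.0002
gripper_force: 0.0
```

```bash
cat > ch.py <<'E'
from h import *
from scipy.optimize import minimize_scalar
s=get_state();print(s['time_s'],s['eef_pos'].round(4),s['ft_force'].round(1))
g=[.5641,-.2117,-.218,1.5];h=model(g+[0])['chute_hinge']
w=-.218;d=np.array([np.sin(w),-np.cos(w),0]);r=s['eef_pos']-h;print('tool d',(r@d).round(4),'lateral',(r@np.array([np.cos(w),np.sin(w),0])).round(4),'z-h',r[2].round(4))
for n in('side','top','wrist'):
    p=grab_frame(n);ss=s if n=='wrist' else None
    if n!='top': save(p,'%s%d.png'%(n,int(s['time_s']*100)))
    t=tip_of(p,'chute_lip');th=tip_of(p,'chute_hinge')
    if t:
        b=th and th[0]['p']>.5; off=np.array(th[0]['centre'])-proj(p,h,ss)[0] if b else 0
        for o in(0,off):
            f=lambda q:np.sum((proj(p,model(g+[q])['chute_lip'],ss)[0]+o-t[0]['centre'])**2)
            q=minimize_scalar(f,bounds=(-.85,.95),method='bounded');print(n,round(t[0]['p'],2),np.round(t[0]['centre']),'tilt',round(q.x,3),'res',round(q.fun**.5,1))
E
python3 ch.py
```

```text
15.9167 [ 0.5263 -0.3639  0.1836] [-0.9  1.3 -1.9]
tool d 0.0788 lateral -0.004 z-h 0.0586
side 0.89 [168. 344.] tilt -0.271 res 1.3
side 0.89 [168. 344.] tilt -0.317 res 3.3
top 0.63 [218. 434.] tilt 0.03 res 1.6
top 0.63 [218. 434.] tilt 0.051 res 0.1
wrist 0.73 [292. 385.] tilt -0.381 res 6.2
wrist 0.73 [292. 385.] tilt -0.342 res 11.4
```

Call:
carry_out --targets '[{"rx": 0, "ry": 0, "rz": 0, "dx": 0, "dy": 0, "dz": 1.2, "hand": 1}, {"rx": 0, "ry": 0, "rz": 0, "dx": 0, "dy": 0, "dz": 1, "hand": 1}, {"rx": 0, "ry": 0, "rz": 0, "dx": 0, "dy": 0, "dz": 1, "hand": 1}, {"rx": 0, "ry": 0, "rz": 0, "dx": 0, "dy": 0, "dz": 1, "hand": 1}, {"rx": 0, "ry": 0, "rz": 0, "dx": 0, "dy": 0, "dz": 1, "hand": 1}, {"rx": 0, "ry": 0, "rz": 0, "dx": 0, "dy": 0, "dz": 1, "hand": 1}, {"rx": 0, "ry": 0, "rz": 0, "dx": 0, "dy": 0, "dz": 1, "hand": 1}, {"rx": 0, "ry": 0, "rz": 0, "dx": 0, "dy": 0, "dz": 1, "hand": 1}, {"rx": 0, "ry": 0, "rz": 0, "dx": 0, "dy": 0, "dz": 0.5, "hand": 1}, {"rx": 0, "ry": 0, "rz": 0, "dx": 0, "dy": 0, "dz": 0, "hand": 1}, {"rx": 0, "ry": 0, "rz": 0, "dx": 0, "dy": 0, "dz": 0, "hand": 1}]'

```text
time_s: 17.28
eef_pos: [0.5292, -0.3657, 0.1024]
tool_rot: [-3.122, 0.342, 0.002]
ft_force: [0.1, -0.8, -0.7]
finger_gap: 0.0002
gripper_force: 0.0
```

```bash
python3 ch.py
```

```text
17.2833 [ 0.5292 -0.3657  0.1024] [ 0.1 -0.8 -0.7]
tool d 0.0799 lateral -0.0008 z-h -0.0226
side 0.59 [190. 341.] tilt 0.309 res 1.2
side 0.59 [190. 341.] tilt 0.297 res 1.6
top 0.76 [220. 428.] tilt 0.342 res 2.6
top 0.76 [220. 428.] tilt 0.342 res 2.6
wrist 0.92 [308. 391.] tilt 0.317 res 3.9
wrist 0.92 [308. 391.] tilt 0.329 res 0.9
```

Call:
carry_out --targets '[{"rx": 0, "ry": 0, "rz": 0, "dx": 0, "dy": 0, "dz": 0.5, "hand": 1}, {"rx": 0, "ry": 0, "rz": 0, "dx": 0, "dy": 0, "dz": 0.5, "hand": 1}, {"rx": 0, "ry": 0, "rz": 0, "dx": 0, "dy": 0, "dz": 0.45, "hand": 1}, {"rx": 0, "ry": 0, "rz": 0, "dx": 0, "dy": 0, "dz": 0, "hand": 1}, {"rx": 0, "ry": 0, "rz": 0, "dx": 0, "dy": 0, "dz": 0, "hand": 1}, {"rx": 0, "ry": 0, "rz": 0, "dx": 0, "dy": 0, "dz": 0, "hand": 1}]'

```text
time_s: 18.23
eef_pos: [0.5291, -0.3658, 0.0882]
tool_rot: [-3.122, 0.342, 0.002]
ft_force: [0.4, -1.2, -0.2]
finger_gap: 0.0002
gripper_force: 0.0
```

```bash
python3 ch.py; ls -t pics|head -2
```

```text
18.2333 [ 0.5291 -0.3658  0.0882] [ 0.4 -1.2 -0.2]
tool d 0.08 lateral -0.0008 z-h -0.0368
side 0.75 [197. 342.] tilt 0.446 res 1.8
side 0.75 [197. 342.] tilt 0.436 res 1.6
top 0.77 [217. 422.] tilt 0.534 res 0.0
top 0.77 [217. 422.] tilt 0.494 res 3.9
wrist 0.6 [306. 375.] tilt 0.465 res 3.1
wrist 0.6 [306. 375.] tilt 0.479 res 1.1
wrist1823.png
side1823.png
```

Call:
carry_out --targets '[{"rx": 0, "ry": 0, "rz": 0, "dx": 0, "dy": 0, "dz": -3, "hand": 1}, {"rx": 0, "ry": 0, "rz": 0, "dx": 0, "dy": 0, "dz": -4, "hand": 1}, {"rx": 0, "ry": 0, "rz": 0, "dx": -4, "dy": 0, "dz": 0, "hand": 1}, {"rx": 0, "ry": 0, "rz": 0, "dx": -4, "dy": 0, "dz": 0, "hand": 1}, {"rx": 0, "ry": 0, "rz": 0, "dx": -4, "dy": 0, "dz": 0, "hand": 1}, {"rx": 0, "ry": 7, "rz": 0, "dx": 0, "dy": 0, "dz": 0, "hand": 1}, {"rx": 0, "ry": 7, "rz": 0, "dx": 0, "dy": 0, "dz": 0, "hand": 1}, {"rx": 0, "ry": 7, "rz": 0, "dx": 0, "dy": 0, "dz": 0, "hand": 1}, {"rx": 0, "ry": 7, "rz": 0, "dx": 0, "dy": 0, "dz": 0, "hand": 1}, {"rx": 0, "ry": 7, "rz": 0, "dx": 0, "dy": 0, "dz": 0, "hand": 1}, {"rx": 0, "ry": 7, "rz": 0, "dx": 0, "dy": 0, "dz": 0, "hand": 1}, {"rx": 0, "ry": 0, "rz": 0, "dx": 0, "dy": 0, "dz": 0, "hand": 1}, {"rx": 0, "ry": 0, "rz": 0, "dx": 0, "dy": 0, "dz": 0, "hand": 1}]'

```text
time_s: 19.77
eef_pos: [0.4122, -0.3371, 0.1569]
tool_rot: [2.901, -0.317, 0.99]
ft_force: [0.4, -1.0, 0.5]
finger_gap: -0.0001
gripper_force: 0.0
```

```bash
python3 ch.py; ls -t pics/wr*|head -1
```

```text
19.7667 [ 0.4122 -0.3371  0.1569] [ 0.4 -1.   0.5]
tool d 0.0773 lateral -0.1212 z-h 0.0319
side 0.6 [200. 340.] tilt 0.524 res 0.2
side 0.6 [200. 340.] tilt 0.495 res 1.1
top 0.86 [222. 424.] tilt 0.485 res 4.3
top 0.86 [222. 424.] tilt 0.472 res 5.8
wrist 0.63 [169. 363.] tilt 0.503 res 5.3
wrist 0.63 [169. 363.] tilt 0.45 res 0.3
pics/wrist1976.png
```

```bash
python3 -c "
import cv2;a=cv2.imread('pics/wrist1976.png');cv2.imwrite('pics/c4.png',cv2.resize(a[60:260,200:465],None,fx=3,fy=3,interpolation=2))"
```

```text
(no output)
```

View pics/c4.png

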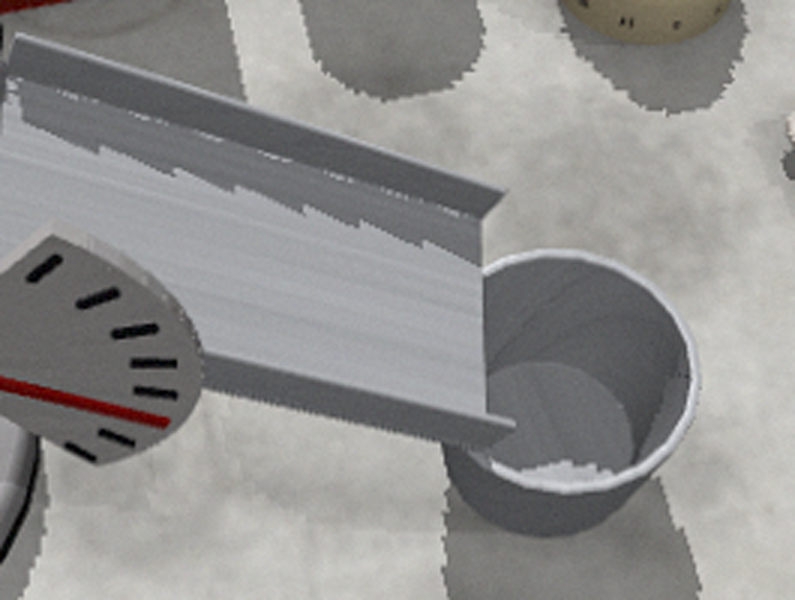

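The view shows the plate's red line from (0, 380) to (168, 424). The near wall's top edge runs from (203, 353) to (512, 424), and the far wall's top edge from (20, 35) to (505, 190). I'll turn these into angles by intersecting their rays with the wall planes.

```bash
python3 - <<'E'
from h import *
s=get_state();p=grab_frame('wrist')
w=-.218;h=model([.5641,-.2117,w,1.5,0])['chute_hinge'];X=np.array([np.cos(w),np.sin(w),0]);D=np.array([np.sin(w),-np.cos(w),0])
def pt(c,L):
    o,v=ray(p,(c[1]/3+60-1/3,c[0]/3+200-1/3),s);P=o+v*((L-(o-h)@X)/(v@X))-h;return np.array([P@D,-P[2]])
for n,a,b,L in(('red',(0,380),(168,424),-.035),('red',(0,380),(168,424),-.045),('nearTop',(203,353),(505,421),-.03),('farTop',(20,35),(503,190),.03),('farInBot',(20,85),(480,218),.028)):
    A,B=pt(a,L),pt(b,L);u=B-A;t=np.arctan2(u[1],u[0]);print(n,L,'ang',t.round(3),A.round(4),B.round(4),'perp',(A@[-np.sin(t),np.cos(t)]).round(4))
E
```

```text
red -0.035 ang 0.565 [0.0083 0.015 ] [0.0369 0.0331] perp 0.0082
red -0.045 ang 0.565 [ 0.0146 -0.0032] [0.0407 0.0133] perp -0.0105
nearTop -0.03 ang 0.438 [0.046 0.014] [0.1041 0.0412] perp -0.0068
farTop 0.03 ang 0.47 [ 0.0091 -0.0042] [0.1059 0.0449] perp -0.0079
farInBot 0.028 ang 0.445 [0.0064 0.0075] [0.1012 0.0527] perp 0.004
```

Call:
carry_out --targets '[{"rx": 0, "ry": -7, "rz": 0, "dx": 0, "dy": 0, "dz": 0, "hand": 1}, {"rx": 0, "ry": -7, "rz": 0, "dx": 0, "dy": 0, "dz": 0, "hand": 1}, {"rx": 0, "ry": -7, "rz": 0, "dx": 0, "dy": 0, "dz": 0, "hand": 1}, {"rx": 0, "ry": -7, "rz": 0, "dx": 0, "dy": 0, "dz": 0, "hand": 1}, {"rx": 0, "ry": -7, "rz": 0, "dx": 0, "dy": 0, "dz": 0, "hand": 1}, {"rx": 0, "ry": -7, "rz": 0, "dx": 0, "dy": 0, "dz": 0, "hand": 1}, {"rx": 0, "ry": 0, "rz": 0, "dx": 4, "dy": 0, "dz": 0, "hand": 1}, {"rx": 0, "ry": 0, "rz": 0, "dx": 4, "dy": 0, "dz": 0, "hand": 1}, {"rx": 0, "ry": 0, "rz": 0, "dx": 4, "dy": 0, "dz": 0, "hand": 1}, {"rx": 0, "ry": 0, "rz": 0, "dx": 0, "dy": 0, "dz": 2, "hand": 1}, {"rx": 0, "ry": 0, "rz": 0, "dx": 0, "dy": 0, "dz": 2.5, "hand": 1}, {"rx": 0, "ry": 0, "rz": 0, "dx": 0, "dy": 0, "dz": 1.5, "hand": 1}, {"rx": 0, "ry": 0, "rz": 0, "dx": 0, "dy": 0, "dz": 0.8, "hand": 1}, {"rx": 0, "ry": 0, "rz": 0, "dx": 0, "dy": 0, "dz": 0.5, "hand": 1}, {"rx": 0, "ry": 0, "rz": 0, "dx": 0, "dy": 0, "dz": 0.35, "hand": 1}, {"rx": 0, "ry": 0, "rz": 0, "dx": 0, "dy": 0, "dz": 0, "hand": 1}, {"rx": 0, "ry": 0, "rz": 0, "dx": 0, "dy": 0, "dz": 0, "hand": 1}, {"rx": 0, "ry": 0, "rz": 0, "dx": 0, "dy": 0, "dz": 0, "hand": 1}]'

```text
time_s: 21.77
eef_pos: [0.5315, -0.3591, 0.0799]
tool_rot: [-3.11, 0.322, 0.019]
ft_force: [0.3, -0.6, 0.0]
finger_gap: 0.0
gripper_force: 0.0
```

Call:
carry_out --targets '[{"rx": 0, "ry": 0, "rz": 0, "dx": 0, "dy": 0, "dz": -3, "hand": 1}, {"rx": 0, "ry": 0, "rz": 0, "dx": 0, "dy": 0, "dz": -4, "hand": 1}, {"rx": 0, "ry": 0, "rz": 0, "dx": -4, "dy": 0, "dz": 0, "hand": 1}, {"rx": 0, "ry": 0, "rz": 0, "dx": -4, "dy": 0, "dz": 0, "hand": 1}, {"rx": 0, "ry": 0, "rz": 0, "dx": -4, "dy": -1, "dz": 0, "hand": 1}, {"rx": 0, "ry": 7, "rz": 0, "dx": 0, "dy": 0, "dz": 0, "hand": 1}, {"rx": 0, "ry": 7, "rz": 0, "dx": 0, "dy": 0, "dz": 0, "hand": 1}, {"rx": 0, "ry": 7, "rz": 0, "dx": 0, "dy": 0, "dz": 0, "hand": 1}, {"rx": 0, "ry": 7, "rz": 0, "dx": 0, "dy": 0, "dz": 0, "hand": 1}, {"rx": 0, "ry": 7, "rz": 0, "dx": 0, "dy": 0, "dz": 0, "hand": 1}, {"rx": 0, "ry": 7, "rz": 0, "dx": 0, "dy": 0, "dz": 0, "hand": 1}, {"rx": 0, "ry": 0, "rz": 0, "dx": 0, "dy": 0, "dz": 0, "hand": 1}, {"rx": 0, "ry": 0, "rz": 0, "dx": 0, "dy": 0, "dz": 0, "hand": 1}]'

```text
time_s: 22.85
eef_pos: [0.4163, -0.323, 0.1496]
tool_rot: [2.923, -0.309, 0.983]
ft_force: [-0.2, -0.4, 1.0]
finger_gap: 0.0002
gripper_force: 0.0
```

```bash
python3 ch.py; n=$(ls -t pics/wr*|head -1); python3 -c "
import cv2;a=cv2.imread('$n');cv2.imwrite('pics/c5.png',cv2.resize(a[60:260,200:465],None,fx=3,fy=3,interpolation=2))"
```

```text
22.85 [ 0.4163 -0.323   0.1496] [-0.2 -0.4  1. ]
tool d 0.0627 lateral -0.1202 z-h 0.0246
side 0.73 [257. 291.] tilt 0.95 res 56.8
side 0.73 [257. 291.] tilt 0.95 res 57.5
top 0.98 [220. 417.] tilt 0.685 res 2.6
top 0.98 [220. 417.] tilt 0.615 res 1.5
wrist 0.96 [169. 374.] tilt 0.626 res 1.7
wrist 0.96 [169. 374.] tilt 0.574 res 1.3
```

View pics/c5.png

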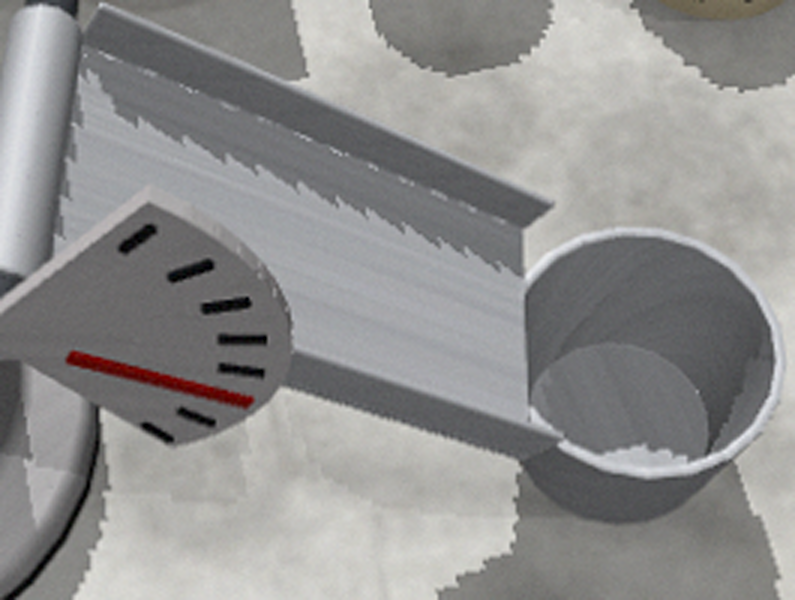

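```bash
python3 - <<'E'
from h import *
s=get_state();p=grab_frame('wrist')
w=-.218;h=model([.5641,-.2117,w,1.5,0])['chute_hinge'];X=np.array([np.cos(w),np.sin(w),0]);D=np.array([np.sin(w),-np.cos(w),0])
def pt(c,L):
    o,v=ray(p,(c[1]/3+60-1/3,c[0]/3+200-1/3),s);P=o+v*((L-(o-h)@X)/(v@X))-h;return np.array([P@D,-P[2]])
for n,a,b,L in(('red',(68,357),(250,403),-.035),('red',(68,357),(250,403),-.045),('nearTop',(295,350),(530,423),-.03),('nearTop',(295,350),(558,436),-.03),('farTop',(100,5),(552,205),.03),('farInBot',(90,50),(523,228),.028)):
    A,B=pt(a,L),pt(b,L);u=B-A;t=np.arctan2(u[1],u[0]);print(n,L,'ang',t.round(3),A.round(4),B.round(4),'perp',(A@[-np.sin(t),np.cos(t)]).round(4))
def pxl(r,n,L,t): # chute point
    P=h+L*X+D*(r*np.cos(t)+n*np.sin(t))+np.array([0,0,-r*np.sin(t)+n*np.cos(t)]);q=proj(p,P,s)[0];return np.round([(q[1]-200)*3,(q[0]-60)*3])
for t in(.5,.524,.55,.6): print(t,'lip',pxl(.115,0,0,t),'farTopEnd',pxl(.115,.011,.03,t),'nearTopEnd',pxl(.115,.011,-.03,t),'farTop0',pxl(.01,.011,.03,t))
E
```

```text
red -0.035 ang 0.523 [0.0064 0.0153] [0.0372 0.0331] perp 0.01
red -0.045 ang 0.523 [ 0.0119 -0.0027] [0.04   0.0135] perp -0.0083
nearTop -0.03 ang 0.57 [0.0465 0.0215] [0.0922 0.0507] perp -0.007
nearTop -0.03 ang 0.595 [0.0465 0.0215] [0.0986 0.0567] perp -0.0083
farTop 0.03 ang 0.605 [ 0.0092 -0.0027] [0.0997 0.0599] perp -0.0074
farInBot 0.028 ang 0.591 [0.0054 0.0071] [0.0935 0.0662] perp 0.0029
0.5 lip [564. 306.] farTopEnd [588. 165.] nearTopEnd [602. 411.] farTop0 [122.  -5.]
0.524 lip [556. 312.] farTopEnd [581. 172.] nearTopEnd [594. 417.] farTop0 [123.  -4.]
0.55 lip [548. 318.] farTopEnd [574. 179.] nearTopEnd [586. 423.] farTop0 [124.  -2.]
0.6 lip [532. 329.] farTopEnd [559. 193.] nearTopEnd [570. 433.] farTop0 [126.   0.]
```

Compared with the 0.524 red line the chute is now at about 0.595, slightly too low. I'll grip the near side wall with the tool square to the floor and turn it back up about 0.07 rad.

```bash
cat > gp.py <<'E'
from h import *
import sys
t=float(sys.argv[1]);r=float(sys.argv[2]);n=float(sys.argv[3]);L=float(sys.argv[4])
w=-.218;h=model([.5641,-.2117,w,1.5,0])['chute_hinge'];X=np.array([np.cos(w),np.sin(w),0]);D=np.array([np.sin(w),-np.cos(w),0]);Z=np.array([0,0,1.])
z=-(D*np.sin(t)+Z*np.cos(t));G=h+D*(r*np.cos(t)+n*np.sin(t))+Z*(-r*np.sin(t)+n*np.cos(t))+L*X
y=X;x=np.cross(y,z);Mt=np.c_[x,y,z]
s=get_state();M=R.from_rotvec(s['tool_rot']).as_matrix()
rv=np.degrees(R.from_matrix(M.T@Mt).as_rotvec());print(s['time_s'],'j',s['joints'].round(2),'rotvec deg',rv.round(2),np.linalg.norm(rv).round(1))
print('G',G.round(4),'d now(cm, present axes)',(M.T@(G-s['eef_pos'])*100).round(2),'after turn',(Mt.T@(G-s['eef_pos'])*100).round(2))
print('up 10cm',(M.T@[0,0,10]).round(2))
E
python3 gp.py .595 .088 .07 -.029
```

```text
23.35 j [-1.01 -0.21  2.39  0.82  0.66  0.19] rotvec deg [ 50.98  -3.41 -72.86] 89.0
G [ 0.4947 -0.391   0.1336] d now(cm, present axes) [6.13 5.18 6.57] after turn [-5.05  8.95 -1.42]
up 10cm [ 6.04 -0.22 -7.97]
```

Call:
carry_out --targets '[{"rx": 0, "ry": 0, "rz": 0, "dx": 2.4, "dy": -0.1, "dz": -3.2, "hand": 0.72}, {"rx": 0, "ry": 0, "rz": 0, "dx": 2.4, "dy": -0.1, "dz": -3.2, "hand": 0.72}, {"rx": 3.92, "ry": -0.262, "rz": -5.6, "dx": 0, "dy": 0, "dz": 0, "hand": 0.72}, {"rx": 3.92, "ry": -0.262, "rz": -5.6, "dx": 0, "dy": 0, "dz": 0, "hand": 0.72}, {"rx": 3.92, "ry": -0.262, "rz": -5.6, "dx": 0, "dy": 0, "dz": 0, "hand": 0.72}, {"rx": 3.92, "ry": -0.262, "rz": -5.6, "dx": 0, "dy": 0, "dz": 0, "hand": 0.72}, {"rx": 3.92, "ry": -0.262, "rz": -5.6, "dx": 0, "dy": 0, "dz": 0, "hand": 0.72}, {"rx": 3.92, "ry": -0.262, "rz": -5.6, "dx": 0, "dy": 0, "dz": 0, "hand": 0.72}, {"rx": 3.92, "ry": -0.262, "rz": -5.6, "dx": 0, "dy": 0, "dz": 0, "hand": 0.72}, {"rx": 3.92, "ry": -0.262, "rz": -5.6, "dx": 0, "dy": 0, "dz": 0, "hand": 0.72}, {"rx": 3.92, "ry": -0.262, "rz": -5.6, "dx": 0, "dy": 0, "dz": 0, "hand": 0.72}, {"rx": 3.92, "ry": -0.262, "rz": -5.6, "dx": 0, "dy": 0, "dz": 0, "hand": 0.72}, {"rx": 3.92, "ry": -0.262, "rz": -5.6, "dx": 0, "dy": 0, "dz": 0, "hand": 0.72}, {"rx": 3.92, "ry": -0.262, "rz": -5.6, "dx": 0, "dy": 0, "dz": 0, "hand": 0.72}, {"rx": 3.92, "ry": -0.262, "rz": -5.6, "dx": 0, "dy": 0, "dz": 0, "hand": 0.72}, {"rx": 0, "ry": 0, "rz": 0, "dx": 0, "dy": 0, "dz": 0, "hand": 0.72}, {"rx": 0, "ry": 0, "rz": 0, "dx": 0, "dy": 0, "dz": 0, "hand": 0.72}]'

```text
time_s: 24.77
eef_pos: [0.4179, -0.3228, 0.2295]
tool_rot: [-2.105, -1.684, -0.645]
ft_force: [0.5, -0.2, -0.0]
finger_gap: 0.0238
gripper_force: 0.0
```

```bash
python3 gp.py .595 .088 .06 -.029
```

```text
24.7667 j [-0.98  0.23  1.76  0.42  1.59 -0.84] rotvec deg [ 0.06 -0.04 -0.2 ] 0.2
G [ 0.4959 -0.3856  0.1254] d now(cm, present axes) [-9.49  8.99  6.14] after turn [-9.51  8.97  6.13]
up 10cm [ 5.61 -0.01 -8.28]
```

Call:
carry_out --targets '[{"rx": 0, "ry": 0, "rz": 0, "dx": -2.4, "dy": 2.25, "dz": 0, "hand": 0.72}, {"rx": 0, "ry": 0, "rz": 0, "dx": -2.4, "dy": 2.25, "dz": 0, "hand": 0.72}, {"rx": 0, "ry": 0, "rz": 0, "dx": -2.4, "dy": 2.25, "dz": 0, "hand": 0.72}, {"rx": 0, "ry": 0, "rz": 0, "dx": -2.3, "dy": 2.25, "dz": 0, "hand": 0.72}, {"rx": 0, "ry": 0, "rz": 0, "dx": 0, "dy": 0, "dz": 3, "hand": 0.72}, {"rx": 0, "ry": 0, "rz": 0, "dx": 0, "dy": 0, "dz": 3.1, "hand": 0.72}, {"rx": 0, "ry": 0, "rz": 0, "dx": 0, "dy": 0, "dz": 0, "hand": 0.72}, {"rx": 0, "ry": 0, "rz": 0, "dx": 0, "dy": 0, "dz": 0, "hand": 0.72}]'

```text
time_s: 25.43
eef_pos: [0.4938, -0.3839, 0.1245]
tool_rot: [-2.103, -1.68, -0.645]
ft_force: [-0.3, 0.4, -0.6]
finger_gap: 0.0239
gripper_force: 0.0
```

```bash
python3 gp.py .595 .088 .002 -.029; python3 - <<'E'
from h import *
s=get_state();p=grab_frame('wrist');cv2.imwrite('pics/c6.png',cv2.resize(p['pixels'][:,:,::-1],(800,600)))
E
```

```text
25.4333 j [-0.94  0.5   1.61  0.44  1.47 -0.86] rotvec deg [-0.09 -0.22 -0.31] 0.4
G [ 0.5029 -0.3538  0.0773] d now(cm, present axes) [-0.07  0.25  5.67] after turn [-0.05  0.24  5.67]
up 10cm [ 5.64 -0.04 -8.26]
```

View pics/c6.png

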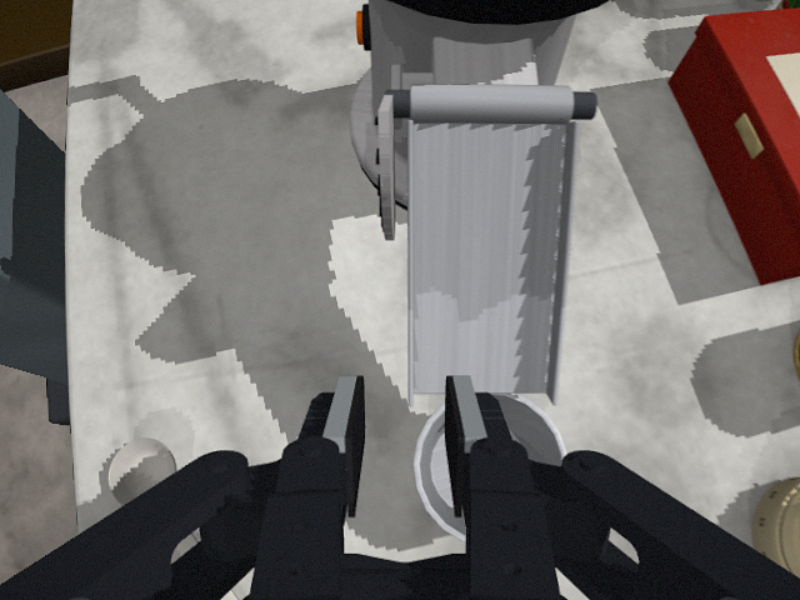

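The near wall (x≈410) lies between the two fingers (360 to 450). I'll descend and grip.

Call:
carry_out --targets '[{"rx": 0, "ry": 0, "rz": 0, "dx": 0, "dy": 0.2, "dz": 2, "hand": 0.72}, {"rx": 0, "ry": 0, "rz": 0, "dx": 0, "dy": 0, "dz": 2, "hand": 0.72}, {"rx": 0, "ry": 0, "rz": 0, "dx": 0, "dy": 0, "dz": 1, "hand": 0.72}, {"rx": 0, "ry": 0, "rz": 0, "dx": 0, "dy": 0, "dz": 0.6, "hand": 0.72}, {"rx": 0, "ry": 0, "rz": 0, "dx": 0, "dy": 0, "dz": 0, "hand": 0.72}, {"rx": 0, "ry": 0, "rz": 0, "dx": 0, "dy": 0, "dz": 0, "hand": 0.72}, {"rx": 0, "ry": 0, "rz": 0, "dx": 0, "dy": 0, "dz": 0, "hand": 0.72}]'

```text
time_s: 26.07
eef_pos: [0.5047, -0.3569, 0.0813]
tool_rot: [-2.106, -1.687, -0.646]
ft_force: [0.8, -0.4, -0.1]
finger_gap: 0.024
gripper_force: 0.0
```

Call:
carry_out --targets '[{"rx": 0, "ry": 0, "rz": 0, "dx": 0, "dy": 0, "dz": 0, "hand": 1}, {"rx": 0, "ry": 0, "rz": 0, "dx": 0, "dy": 0, "dz": 0, "hand": 1}, {"rx": 0, "ry": 0, "rz": 0, "dx": 0, "dy": 0, "dz": 0, "hand": 1}, {"rx": 0, "ry": 0, "rz": 0, "dx": 0, "dy": 0, "dz": 0, "hand": 1}, {"rx": 0, "ry": 0, "rz": 0, "dx": 0, "dy": 0, "dz": 0, "hand": 1}]'

```text
time_s: 26.48
eef_pos: [0.5023, -0.3557, 0.08]
tool_rot: [-2.102, -1.685, -0.642]
ft_force: [-6.0, -0.1, 1.3]
finger_gap: 0.0006
gripper_force: 27.2
```

```bash
python3 gp.py .595 .088 .002 -.029; python3 ch.py
```

```text
26.4833 j [-0.9   0.52  1.67  0.46  1.38 -0.87] rotvec deg [-0.13 -0.03 -0.11] 0.2
G [ 0.5029 -0.3538  0.0773] d now(cm, present axes) [0.01 0.02 0.33] after turn [0.01 0.02 0.33]
up 10cm [ 5.61 -0.03 -8.28]
26.4833 [ 0.5023 -0.3557  0.08  ] [-6.  -0.1  1.3]
tool d 0.076 lateral -0.0292 z-h -0.045
side 0.59 [205. 338.] tilt 0.654 res 0.7
side 0.59 [205. 338.] tilt 0.605 res 0.9
top 0.74 [218. 421.] tilt 0.566 res 0.3
top 0.74 [218. 421.] tilt 0.518 res 1.1
wrist 0.83 [371. 392.] tilt 0.614 res 2.2
wrist 0.83 [371. 392.] tilt 0.597 res 3.1
```

Gripped at 27 N. I'll turn it back up by about 0.07 rad around the hinge.

Call:
carry_out --targets '[{"rx": 0, "ry": -1, "rz": 0, "dx": 0, "dy": 0, "dz": -0.155, "hand": 1}, {"rx": 0, "ry": -1, "rz": 0, "dx": 0, "dy": 0, "dz": -0.155, "hand": 1}, {"rx": 0, "ry": -1, "rz": 0, "dx": 0, "dy": 0, "dz": -0.155, "hand": 1}, {"rx": 0, "ry": -1, "rz": 0, "dx": 0, "dy": 0, "dz": -0.155, "hand": 1}, {"rx": 0, "ry": 0, "rz": 0, "dx": 0, "dy": 0, "dz": 0, "hand": 1}, {"rx": 0, "ry": 0, "rz": 0, "dx": 0, "dy": 0, "dz": 0, "hand": 1}, {"rx": 0, "ry": 0, "rz": 0, "dx": 0, "dy": 0, "dz": 0, "hand": 1}]'

```text
time_s: 27.52
eef_pos: [0.5018, -0.3585, 0.0852]
tool_rot: [-2.148, -1.723, -0.574]
ft_force: [-7.1, 1.2, 1.5]
finger_gap: 0.0004
gripper_force: 27.4
```

```bash
python3 gp.py .524 .088 .005 -.029; python3 ch.py; python3 -c "
from h import *
print(get_state()['gripper_force'])"
```

```text
27.5167 j [-0.88  0.48  1.69  0.41  1.34 -0.84] rotvec deg [-0.14 -0.05 -0.09] 0.2
G [ 0.5019 -0.3584  0.0853] d now(cm, present axes) [ 0.02  0.01 -0.  ] after turn [ 0.02  0.01 -0.  ]
up 10cm [ 5.01 -0.03 -8.65]
27.5167 [ 0.5018 -0.3585  0.0852] [-7.1  1.2  1.5]
tool d 0.0788 lateral -0.0291 z-h -0.0398
side 0.42 [201. 340.] tilt 0.544 res 1.0
side 0.42 [201. 340.] tilt 0.477 res 2.3
top 0.86 [223. 419.] tilt 0.621 res 5.8
top 0.86 [223. 419.] tilt 0.577 res 4.0
wrist 0.63 [371. 394.] tilt 0.539 res 0.1
wrist 0.63 [371. 394.] tilt 0.518 res 0.7
27.408798336982727
```

Call:
carry_out --targets '[{"rx": 0, "ry": 0, "rz": 0, "dx": 0, "dy": 0, "dz": 0, "hand": 0.72}, {"rx": 0, "ry": 0, "rz": 0, "dx": 0, "dy": 0, "dz": 0, "hand": 0.72}, {"rx": 0, "ry": 0, "rz": 0, "dx": 0, "dy": 0, "dz": 0, "hand": 0.72}, {"rx": 0, "ry": 0, "rz": 0, "dx": 0, "dy": 0, "dz": 0, "hand": 0.72}, {"rx": 0, "ry": 0, "rz": 0, "dx": 0, "dy": 0, "dz": -1, "hand": 0.72}, {"rx": 0, "ry": 0, "rz": 0, "dx": 0, "dy": 0, "dz": -2.5, "hand": 0.72}, {"rx": 0, "ry": 0, "rz": 0, "dx": 0, "dy": 0, "dz": -4, "hand": 0.72}, {"rx": 0, "ry": 4, "rz": 0, "dx": 0, "dy": 0, "dz": -4, "hand": 0.72}, {"rx": 0, "ry": 0, "rz": 0, "dx": 2.4, "dy": -2.25, "dz": 0, "hand": 0.72}, {"rx": 0, "ry": 0, "rz": 0, "dx": 2.4, "dy": -2.25, "dz": 0, "hand": 0.72}, {"rx": 0, "ry": 0, "rz": 0, "dx": 2.4, "dy": -2.25, "dz": 0, "hand": 0.72}, {"rx": 0, "ry": 0, "rz": 0, "dx": 2.3, "dy": -2.25, "dz": 0, "hand": 0.72}]'

```text
time_s: 28.97
eef_pos: [0.4197, -0.3189, 0.239]
tool_rot: [-2.106, -1.686, -0.646]
ft_force: [-0.6, -0.0, 0.5]
finger_gap: 0.024
gripper_force: 0.0
```

Call:
carry_out --targets '[{"rx": -3.92, "ry": 0.262, "rz": 5.6, "dx": 0, "dy": 0, "dz": 0, "hand": 1}, {"rx": -3.92, "ry": 0.262, "rz": 5.6, "dx": 0, "dy": 0, "dz": 0, "hand": 1}, {"rx": -3.92, "ry": 0.262, "rz": 5.6, "dx": 0, "dy": 0, "dz": 0, "hand": 1}, {"rx": -3.92, "ry": 0.262, "rz": 5.6, "dx": 0, "dy": 0, "dz": 0, "hand": 1}, {"rx": -3.92, "ry": 0.262, "rz": 5.6, "dx": 0, "dy": 0, "dz": 0, "hand": 1}, {"rx": -3.92, "ry": 0.262, "rz": 5.6, "dx": 0, "dy": 0, "dz": 0, "hand": 1}, {"rx": -3.92, "ry": 0.262, "rz": 5.6, "dx": 0, "dy": 0, "dz": 0, "hand": 1}, {"rx": -3.92, "ry": 0.262, "rz": 5.6, "dx": 0, "dy": 0, "dz": 0, "hand": 1}, {"rx": -3.92, "ry": 0.262, "rz": 5.6, "dx": 0, "dy": 0, "dz": 0, "hand": 1}, {"rx": -3.92, "ry": 0.262, "rz": 5.6, "dx": 0, "dy": 0, "dz": 0, "hand": 1}, {"rx": -3.92, "ry": 0.262, "rz": 5.6, "dx": 0, "dy": 0, "dz": 0, "hand": 1}, {"rx": -3.92, "ry": 0.262, "rz": 5.6, "dx": 0, "dy": 0, "dz": 0, "hand": 1}, {"rx": -3.92, "ry": 0.262, "rz": 5.6, "dx": 0, "dy": 0, "dz": 0, "hand": 1}, {"rx": 0, "ry": 0, "rz": 0, "dx": 0, "dy": 0, "dz": 3, "hand": 1}, {"rx": 0, "ry": 0, "rz": 0, "dx": 0, "dy": 0, "dz": 0, "hand": 1}, {"rx": 0, "ry": 0, "rz": 0, "dx": 0, "dy": 0, "dz": 0, "hand": 1}, {"rx": 0, "ry": 0, "rz": 0, "dx": 0, "dy": 0, "dz": 0, "hand": 1}]'

```text
time_s: 30.38
eef_pos: [0.4382, -0.3221, 0.2148]
tool_rot: [2.922, -0.303, 0.987]
ft_force: [-0.4, -1.0, -0.2]
finger_gap: 0.0003
gripper_force: 0.0
```

```bash
python3 ch.py; cat > ln.py <<'E'
from h import *
s=get_state();p=grab_frame('wrist')
w=-.218;h=model([.5641,-.2117,w,1.5,0])['chute_hinge'];X=np.array([np.cos(w),np.sin(w),0]);D=np.array([np.sin(w),-np.cos(w),0])
def pt(c,L):
    o,v=ray(p,(c[1],c[0]),s);P=o+v*((L-(o-h)@X)/(v@X))-h;return np.array([P@D,-P[2]])
g=cv2.cvtColor(p['pixels'],cv2.COLOR_RGB2GRAY)
ls=cv2.createLineSegmentDetector().detect(g)[0][:,0]
for L in(-.03,.03):
    for l in ls:
        A,B=pt(l[:2],L),pt(l[2:],L)
        if A[0]>B[0]:A,B=B,A
        u=B-A;n=np.linalg.norm(u);t=np.arctan2(u[1],u[0])
        pr=A@[-np.sin(t),np.cos(t)]
        if n>.025 and .3<t<.75 and A[0]>-.01 and B[0]<.13 and abs(pr)<.018: print(L,'ang',t.round(3),'len',n.round(3),'perp',pr.round(4),A.round(3),B.round(3))
m=p['pixels'].astype(int);rr,cc=np.nonzero((m[:,:,0]>110)&(m[:,:,1]<50)&(m[:,:,2]<50))
k=(rr>80)&(rr<300)&(cc>120)&(cc<420);q=np.c_[cc,rr][k].astype(np.float32)
print('red',len(q))
if len(q)>10:
    a=cv2.fitLine(q,cv2.DIST_HUBER,0,.01,.01).ravel();A,B=pt(a[2:]-20*a[:2],-.039),pt(a[2:]+20*a[:2],-.039);u=B-A;print(q.min(0),q.max(0),'red ang',np.arctan2(*u[::-1]))
E
python3 ln.py
```

```text
30.3833 [ 0.4382 -0.3221  0.2148] [-0.4 -1.  -0.2]
tool d 0.057 lateral -0.0991 z-h 0.0898
side 0.42 [203. 339.] tilt 0.6 res 0.7
side 0.42 [203. 339.] tilt 0.611 res 0.8
top 0.82 [220. 419.] tilt 0.611 res 3.2
top 0.82 [220. 419.] tilt 0.544 res 1.8
wrist 0.6 [231. 381.] tilt 0.563 res 0.4
wrist 0.6 [231. 381.] tilt 0.544 res 2.7
-0.03 ang 0.541 len 0.05 perp 0.0028 [0.047 0.031] [0.09  0.057]
-0.03 ang 0.547 len 0.061 perp -0.0107 [0.048 0.016] [0.1   0.048]
0.03 ang 0.548 len 0.108 perp -0.0085 [ 0.011 -0.003] [0.102 0.053]
0.03 ang 0.542 len 0.069 perp 0.0029 [0.011 0.01 ] [0.07  0.045]
0.03 ang 0.548 len 0.031 perp 0.0024 [0.07  0.046] [0.096 0.062]
red 70
[148.  81.] [301. 287.] red ang 1.507882340024149
```

```bash
cat >> ln.py <<'E'
hsv=(m[:,:,0]>80)&(m[:,:,0]>2.2*m[:,:,1])
n,lab,st,ce=cv2.connectedComponentsWithStats(hsv.astype(np.uint8))
for i in range(1,n):
    if st[i,4]>60 and st[i,2]<120 and st[i,3]<60:
        r,c=np.nonzero(lab==i);a=cv2.fitLine(np.c_[c,r].astype(np.float32),cv2.DIST_L2,0,.01,.01).ravel()
        A,B=pt(a[2:]-25*a[:2],-.039),pt(a[2:]+25*a[:2],-.039);u=B-A;print(st[i],'ang',np.arctan2(u[1],u[0]).round(3),A.round(3),B.round(3))
E
python3 ln.py | tail -6
```

```text
0.03 ang 0.541 len 0.091 perp 0.0029 [0.019 0.015] [0.096 0.061]
red 71
[173.  81.] [301. 262.] red ang 1.5134062342267225
[ 34   0  46  24 728] ang 0.257 [-0.014 -0.18 ] [-0.002 -0.176]
[ 65 216  10  19 116] ang -0.948 [-0.118  0.003] [-0.066 -0.069]
[253 252  49  11 117] ang 0.518 [0.009 0.006] [0.039 0.023]
```

The red line measures 0.518 and the chute about 0.545, so it is 1.5° too low. One more small lift.

Call:
carry_out --targets '[{"rx": 0, "ry": 0, "rz": 0, "dx": 0, "dy": 0, "dz": -3, "hand": 0.72}, {"rx": 3.92, "ry": -0.262, "rz": -5.6, "dx": 0, "dy": 0, "dz": 0, "hand": 0.72}, {"rx": 3.92, "ry": -0.262, "rz": -5.6, "dx": 0, "dy": 0, "dz": 0, "hand": 0.72}, {"rx": 3.92, "ry": -0.262, "rz": -5.6, "dx": 0, "dy": 0, "dz": 0, "hand": 0.72}, {"rx": 3.92, "ry": -0.262, "rz": -5.6, "dx": 0, "dy": 0, "dz": 0, "hand": 0.72}, {"rx": 3.92, "ry": -0.262, "rz": -5.6, "dx": 0, "dy": 0, "dz": 0, "hand": 0.72}, {"rx": 3.92, "ry": -0.262, "rz": -5.6, "dx": 0, "dy": 0, "dz": 0, "hand": 0.72}, {"rx": 3.92, "ry": -0.262, "rz": -5.6, "dx": 0, "dy": 0, "dz": 0, "hand": 0.72}, {"rx": 3.92, "ry": -0.262, "rz": -5.6, "dx": 0, "dy": 0, "dz": 0, "hand": 0.72}, {"rx": 3.92, "ry": -0.262, "rz": -5.6, "dx": 0, "dy": 0, "dz": 0, "hand": 0.72}, {"rx": 3.92, "ry": -0.262, "rz": -5.6, "dx": 0, "dy": 0, "dz": 0, "hand": 0.72}, {"rx": 3.92, "ry": -0.262, "rz": -5.6, "dx": 0, "dy": 0, "dz": 0, "hand": 0.72}, {"rx": 3.92, "ry": -0.262, "rz": -5.6, "dx": 0, "dy": 0, "dz": 0, "hand": 0.72}, {"rx": 3.92, "ry": -2.762, "rz": -5.6, "dx": 0, "dy": 0, "dz": 0, "hand": 0.72}, {"rx": 0, "ry": 0, "rz": 0, "dx": -2.4, "dy": 2.25, "dz": 0, "hand": 0.72}, {"rx": 0, "ry": 0, "rz": 0, "dx": -2.4, "dy": 2.25, "dz": 0, "hand": 0.72}, {"rx": 0, "ry": 0, "rz": 0, "dx": -2.4, "dy": 2.25, "dz": 0, "hand": 0.72}, {"rx": 0, "ry": 0, "rz": 0, "dx": -2.3, "dy": 2.25, "dz": 0, "hand": 0.72}, {"rx": 0, "ry": 0, "rz": 0, "dx": 0, "dy": 0, "dz": 0, "hand": 0.72}, {"rx": 0, "ry": 0, "rz": 0, "dx": 0, "dy": 0, "dz": 0, "hand": 0.72}]'

```text
time_s: 32.6
eef_pos: [0.49, -0.4177, 0.1851]
tool_rot: [-2.133, -1.7, -0.604]
ft_force: [-0.2, -0.3, 0.6]
finger_gap: 0.0242
gripper_force: 0.0
```

```bash
python3 gp.py .55 .088 .004 -.029
```

```text
32.6 j [-0.96  0.47  1.52  0.4   1.56 -0.82] rotvec deg [-0.1  -0.34 -0.42] 0.6
G [ 0.5022 -0.3569  0.0824] d now(cm, present axes) [-0.15 -0.09 11.99] after turn [-0.08 -0.12 11.99]
up 10cm [ 5.28 -0.05 -8.49]
```

Call:
carry_out --targets '[{"rx": 0, "ry": 0, "rz": 0, "dx": -0.1, "dy": -0.1, "dz": 3.5, "hand": 0.72}, {"rx": 0, "ry": 0, "rz": 0, "dx": 0, "dy": 0, "dz": 3.5, "hand": 0.72}, {"rx": 0, "ry": 0, "rz": 0, "dx": 0, "dy": 0, "dz": 2.5, "hand": 0.72}, {"rx": 0, "ry": 0, "rz": 0, "dx": 0, "dy": 0, "dz": 1.5, "hand": 0.72}, {"rx": 0, "ry": 0, "rz": 0, "dx": 0, "dy": 0, "dz": 0.8, "hand": 0.72}, {"rx": 0, "ry": 0, "rz": 0, "dx": 0, "dy": 0, "dz": 0, "hand": 0.72}, {"rx": 0, "ry": 0, "rz": 0, "dx": 0, "dy": 0, "dz": 0, "hand": 0.72}, {"rx": 0, "ry": 0, "rz": 0, "dx": 0, "dy": 0, "dz": 0, "hand": 1}, {"rx": 0, "ry": 0, "rz": 0, "dx": 0, "dy": 0, "dz": 0, "hand": 1}, {"rx": 0, "ry": 0, "rz": 0, "dx": 0, "dy": 0, "dz": 0, "hand": 1}, {"rx": 0, "ry": 0, "rz": 0, "dx": 0, "dy": 0, "dz": 0, "hand": 1}, {"rx": 0, "ry": 0, "rz": 0, "dx": 0, "dy": 0, "dz": 0, "hand": 1}]'

```text
time_s: 33.6
eef_pos: [0.5027, -0.3588, 0.0877]
tool_rot: [-2.137, -1.705, -0.605]
ft_force: [0.1, -1.7, 0.8]
finger_gap: -0.0002
gripper_force: 1.0
```

```bash
python3 gp.py .55 .088 .004 -.029
```

```text
33.6 j [-0.89  0.49  1.68  0.43  1.36 -0.85] rotvec deg [ 0.16 -0.1  -0.32] 0.4
G [ 0.5022 -0.3569  0.0824] d now(cm, present axes) [-0.12 -0.09  0.54] after turn [-0.12 -0.09  0.54]
up 10cm [ 5.24 -0.01 -8.52]
```

Call:
carry_out --targets '[{"rx": 0, "ry": 0, "rz": 0, "dx": 0, "dy": 0, "dz": 0, "hand": 0.72}, {"rx": 0, "ry": 0, "rz": 0, "dx": 0, "dy": 0, "dz": 0, "hand": 0.72}, {"rx": 0, "ry": 0, "rz": 0, "dx": 0, "dy": 0, "dz": 0, "hand": 0.72}, {"rx": 0, "ry": 0, "rz": 0, "dx": 0, "dy": -0.1, "dz": 0.55, "hand": 0.72}, {"rx": 0, "ry": 0, "rz": 0, "dx": 0, "dy": 0, "dz": 0, "hand": 0.72}, {"rx": 0, "ry": 0, "rz": 0, "dx": 0, "dy": 0, "dz": 0, "hand": 0.72}, {"rx": 0, "ry": 0, "rz": 0, "dx": 0, "dy": 0, "dz": 0, "hand": 1}, {"rx": 0, "ry": 0, "rz": 0, "dx": 0, "dy": 0, "dz": 0, "hand": 1}, {"rx": 0, "ry": 0, "rz": 0, "dx": 0, "dy": 0, "dz": 0, "hand": 1}, {"rx": 0, "ry": 0, "rz": 0, "dx": 0, "dy": 0, "dz": 0, "hand": 1}, {"rx": 0, "ry": 0, "rz": 0, "dx": 0, "dy": 0, "dz": 0, "hand": 1}]'

```text
time_s: 34.52
eef_pos: [0.5021, -0.3546, 0.0821]
tool_rot: [-2.135, -1.703, -0.604]
ft_force: [1.0, 0.9, -0.9]
finger_gap: 0.0006
gripper_force: 31.7
```

```bash
python3 gp.py .55 .088 .004 -.029
```

```text
34.5167 j [-0.89  0.49  1.69  0.44  1.35 -0.85] rotvec deg [ 0.07 -0.19 -0.33] 0.4
G [ 0.5022 -0.3569  0.0824] d now(cm, present axes) [-0.17  0.06 -0.14] after turn [-0.18  0.06 -0.14]
up 10cm [ 5.26 -0.02 -8.51]
```

Call:
carry_out --targets '[{"rx": 0, "ry": -0.9, "rz": 0, "dx": 0, "dy": 0, "dz": -0.15, "hand": 1}, {"rx": 0, "ry": -0.9, "rz": 0, "dx": 0, "dy": 0, "dz": -0.15, "hand": 1}, {"rx": 0, "ry": 0, "rz": 0, "dx": 0, "dy": 0, "dz": 0, "hand": 1}, {"rx": 0, "ry": 0, "rz": 0, "dx": 0, "dy": 0, "dz": 0, "hand": 1}, {"rx": 0, "ry": 0, "rz": 0, "dx": 0, "dy": 0, "dz": 0, "hand": 1}, {"rx": 0, "ry": 0, "rz": 0, "dx": 0, "dy": 0, "dz": 0, "hand": 0.72}, {"rx": 0, "ry": 0, "rz": 0, "dx": 0, "dy": 0, "dz": 0, "hand": 0.72}, {"rx": 0, "ry": 0, "rz": 0, "dx": 0, "dy": 0, "dz": 0, "hand": 0.72}, {"rx": 0, "ry": 0, "rz": 0, "dx": 0, "dy": 0, "dz": 0, "hand": 0.72}, {"rx": 0, "ry": 0, "rz": 0, "dx": 0, "dy": 0, "dz": -1, "hand": 0.72}, {"rx": 0, "ry": 0, "rz": 0, "dx": 0, "dy": 0, "dz": -2.5, "hand": 0.72}, {"rx": 0, "ry": 0, "rz": 0, "dx": 0, "dy": 0, "dz": -4, "hand": 0.72}, {"rx": 0, "ry": 4.3, "rz": 0, "dx": 0, "dy": 0, "dz": -4, "hand": 0.72}, {"rx": 0, "ry": 0, "rz": 0, "dx": 2.4, "dy": -2.25, "dz": 0, "hand": 0.72}, {"rx": 0, "ry": 0, "rz": 0, "dx": 2.4, "dy": -2.25, "dz": 0, "hand": 0.72}, {"rx": 0, "ry": 0, "rz": 0, "dx": 2.4, "dy": -2.25, "dz": 0, "hand": 0.72}, {"rx": 0, "ry": 0, "rz": 0, "dx": 2.3, "dy": -2.25, "dz": 0, "hand": 0.72}]'

```text
time_s: 35.93
eef_pos: [0.4181, -0.3155, 0.239]
tool_rot: [-2.107, -1.68, -0.646]
ft_force: [0.1, -0.2, 1.2]
finger_gap: 0.0241
gripper_force: 0.0
```

Call:
carry_out --targets '[{"rx": -3.92, "ry": 0.262, "rz": 5.6, "dx": 0, "dy": 0, "dz": 0, "hand": 1}, {"rx": -3.92, "ry": 0.262, "rz": 5.6, "dx": 0, "dy": 0, "dz": 0, "hand": 1}, {"rx": -3.92, "ry": 0.262, "rz": 5.6, "dx": 0, "dy": 0, "dz": 0, "hand": 1}, {"rx": -3.92, "ry": 0.262, "rz": 5.6, "dx": 0, "dy": 0, "dz": 0, "hand": 1}, {"rx": -3.92, "ry": 0.262, "rz": 5.6, "dx": 0, "dy": 0, "dz": 0, "hand": 1}, {"rx": -3.92, "ry": 0.262, "rz": 5.6, "dx": 0, "dy": 0, "dz": 0, "hand": 1}, {"rx": -3.92, "ry": 0.262, "rz": 5.6, "dx": 0, "dy": 0, "dz": 0, "hand": 1}, {"rx": -3.92, "ry": 0.262, "rz": 5.6, "dx": 0, "dy": 0, "dz": 0, "hand": 1}, {"rx": -3.92, "ry": 0.262, "rz": 5.6, "dx": 0, "dy": 0, "dz": 0, "hand": 1}, {"rx": -3.92, "ry": 0.262, "rz": 5.6, "dx": 0, "dy": 0, "dz": 0, "hand": 1}, {"rx": -3.92, "ry": 0.262, "rz": 5.6, "dx": 0, "dy": 0, "dz": 0, "hand": 1}, {"rx": -3.92, "ry": 0.262, "rz": 5.6, "dx": 0, "dy": 0, "dz": 0, "hand": 1}, {"rx": -3.92, "ry": 0.262, "rz": 5.6, "dx": 0, "dy": 0, "dz": 0, "hand": 1}, {"rx": 0, "ry": 0, "rz": 0, "dx": 0, "dy": 0, "dz": 3, "hand": 1}, {"rx": 0, "ry": 0, "rz": 0, "dx": 0, "dy": 0, "dz": 0, "hand": 1}, {"rx": 0, "ry": 0, "rz": 0, "dx": 0, "dy": 0, "dz": 0, "hand": 1}, {"rx": 0, "ry": 0, "rz": 0, "dx": 0, "dy": 0, "dz": 0, "hand": 1}]'

```text
time_s: 37.35
eef_pos: [0.4366, -0.3187, 0.2147]
tool_rot: [2.924, -0.309, 0.983]
ft_force: [-0.2, 0.7, -0.2]
finger_gap: -0.0001
gripper_force: 0.0
```

```bash
python3 ln.py; python3 fit.py | sed -n 1,2p; python3 - <<'E'
from h import *
for n in('side','top'):
    p=grab_frame(n)
    for k in('dosing_cup','tamper_1','tape_1','spoon_1'):
        t=tip_of(p,k)
        if t: print(n,k,np.round(t[0]['centre']))
E
```

```text
-0.03 ang 0.519 len 0.051 perp 0.0027 [0.047 0.03 ] [0.091 0.055]
-0.03 ang 0.526 len 0.063 perp -0.0109 [0.048 0.015] [0.102 0.047]
0.03 ang 0.526 len 0.11 perp -0.0085 [ 0.01  -0.004] [0.105 0.051]
0.03 ang 0.52 len 0.072 perp 0.0028 [0.035 0.023] [0.097 0.059]
red 58
[179.  81.] [305. 258.] red ang 1.4989698866320478
[ 36   0  46  23 711] ang 0.221 [-0.018 -0.179] [-0.005 -0.176]
[ 71 213  10  20 124] ang -0.968 [-0.116  0.003] [-0.067 -0.069]
[257 249  49  11 115] ang 0.524 [0.009 0.006] [0.039 0.023]
37.5 [ 0.43666308 -0.31949682  0.21494291] [ 2.92218601 -0.31051181  0.98360322] -8.091495699574664e-05
[ 0.5649 -0.212  -0.2166  1.5599  0.5231]
side dosing_cup [214. 344.]
side tamper_1 [336. 262.]
side tape_1 [394. 296.]
side spoon_1 [232. 396.]
top dosing_cup [218. 422.]
top tamper_1 [224. 235.]
top tape_1 [282. 193.]
top spoon_1 [288. 430.]
```

```bash
python3 -c "
from cell import *
print(finish_job())"
```

```text
the job is handed in; nothing more can be done
None
```

The job is handed in: the collar is at number 7, and the chute holds at about 0.523 rad (30° below level) on the red line. The cup and other things show no movement in the last camera check.

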